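Hang the bangles on the turning tree and shut the sanitiser

TASK

The bangles lying on the table have come out of the sanitiser: hang each one on a free branch of the accessory tree, only one bangle to a branch, turning the tree to bring free branches out from under its clear canopy. Also push the sanitiser's door shut until it clicks home on its catch. Do not knock over or shift the brush, the spray bottle and the tub.

Things in the scene. Friction and masses are not known exactly. Their poses are not given: they have to be found in the camera images.
- bangle1: Loose plain wooden bangle (rigid ring), 88 mm outside, 68 mm inside diameter (wall 10 mm), 20 mm wide along its axis, about 60 g. Origin at the ring's centre, half way along its width; z is the ring's axis. Lies flat on the table at the start (origin 10 mm up). Three or four bangles are present. It can be taken by its wall, one finger inside the ring.
- bangle2: Loose plain wooden bangle (rigid ring), 88 mm outside, 68 mm inside diameter (wall 10 mm), 20 mm wide along its axis, about 60 g. Origin at the ring's centre, half way along its width; z is the ring's axis. Lies flat on the table at the start (origin 10 mm up). Three or four bangles are present. It can be taken by its wall, one finger inside the ring.
- bangle3: Loose plain wooden bangle (rigid ring), 88 mm outside, 68 mm inside diameter (wall 10 mm), 20 mm wide along its axis, about 60 g. Origin at the ring's centre, half way along its width; z is the ring's axis. Lies flat on the table at the start (origin 10 mm up). Three or four bangles are present. It can be taken by its wall, one finger inside the ring.
- bangle4: Loose plain wooden bangle (rigid ring), 88 mm outside, 68 mm inside diameter (wall 10 mm), 20 mm wide along its axis, about 60 g. Origin at the ring's centre, half way along its width; z is the ring's axis. Lies flat on the table at the start (origin 10 mm up). Three or four bangles are present. It can be taken by its wall, one finger inside the ring.
- tree (a joint): Turn of the tree about its upright mast, rad, growing anticlockwise seen from above; no stops within two turns each way; light friction (about 0.06 N m), stays where left. At 0 branch 0 points straight out of the front of the stand. Five equal steel branches 72 degrees apart; branch k+1 is anticlockwise of branch k.
- mast (a point): Point on the mast axis (turning axis of the tree), 160 mm above the table like the arms' centrelines; fixed, with the stand's orientation: the front of the stand is its -x side. Each branch is a level arm, a 12 mm round bar, running out to 130 mm from this axis, where it bends up into a pin. A 26 mm collar sits on each arm at 78 to 84 mm from the axis.
- branch0 (a point): Branch 0 of the tree (taken: a like bangle hangs upright there, fixed to the tree, reaching 73 mm below the arm's centreline). Not for hanging, but its pin may be used to turn the tree. Point on the axis of its upright pin (12 mm bar, rounded top 51 mm above this point) at the height of its arm's centreline, 160 mm above the table, 130 mm from the mast axis.
- branch1 (a point): Branch 1 of the tree, free at the start. Point on the axis of its upright pin (12 mm bar, rounded top 51 mm above this point) at the height of its arm's centreline, 160 mm above the table, 130 mm from the mast axis. To hang a bangle, lower it flat over the pin to the arm and let go: it tips and dangles from the arm, usually between collar and pin, its centre about 28 mm below the arm's centreline.
- branch2 (a point): Branch 2 of the tree, free at the start. Point on the axis of its upright pin (12 mm bar, rounded top 51 mm above this point) at the height of its arm's centreline, 160 mm above the table, 130 mm from the mast axis.
- branch3 (a point): Branch 3 of the tree, free at the start. Point on the axis of its upright pin (12 mm bar, rounded top 51 mm above this point) at the height of its arm's centreline, 160 mm above the table, 130 mm from the mast axis.
- branch4 (a point): Branch 4 of the tree, free at the start. Point on the axis of its upright pin (12 mm bar, rounded top 51 mm above this point) at the height of its arm's centreline, 160 mm above the table, 130 mm from the mast axis.
- canopy (a point): Middle of the front edge of the fixed clear canopy, on its top face, 261 mm above the table. The canopy (300 mm wide, 6 mm thick) covers the rear of the tree from here, 45 mm in front of the mast axis, to 200 mm behind it: only branches pointing within about 40 degrees of the front can be reached from above.
- stand: Fixed stand of the tree; origin on the table under the mast axis, front towards -x. Black base plate 12 mm thick, 200 mm wide, from 65 mm in front of the mast to 205 mm behind it, and two rear posts 180 mm behind the mast.
- door (a joint): Opening angle of the sanitiser's door, rad: 0 fully shut, grows as it opens (at most 1.2). Hinge on the right edge seen from in front, stiff enough to stay where left. A spring-ball catch resists from about 0.065 rad (about 4 N at the free edge), snaps over at about 0.03 rad and then keeps the door at 0.
- door_push (a point): Point on the outside face of the door, at half its height (94 mm above the table), 170 mm from the hinge axis along the door and 50 mm short of the free edge. Turns with the door: its -x axis is the outward normal of the face, its +y axis runs along the door from hinge to free edge. Push inwards (+x) to shut it.
- door_hinge (a point): Point on the door's upright hinge axis at the height of point door_push, in the plane of the door's inner face (12 mm behind the outside face). The door is white, 220 mm wide, 160 mm high (14 to 174 mm above the table), 12 mm thick; an 8 mm proud trim strip near the free edge is look only.
- cabinet: The sanitiser: fixed white cabinet, 200 mm deep, 230 mm wide, 180 mm high, front towards its -x. Origin at the centre of its underside.
- hairbrush: Bystander: wooden paddle hairbrush, 200 mm long, lying on the table bristles up. Origin under the joint of handle and head.
- spray: Bystander: spray bottle, 52 mm diameter, 170 mm tall. Origin at the centre of its underside.
- pot: Bystander: black round tub, 90 mm across its rim, 80 mm tall. Origin at the centre of its underside.

How it is judged:
By the outcome, as a careful person would: the job done as asked, in the order asked, and still so for the second after the job is handed in, with the robot touching nothing.
Of bangle1, bangle2, bangle3, bangle4 only 3 to 4 are there at a start; the rules pass over those that are not, and their reading is None.
At some moment in a run one of bangle1, bangle2, bangle3, bangle4 may be knocked a few centimetres aside while the robot is not near it.
Once in a run the grip may slacken for a moment while it holds something.
It also fails if it takes over 210 s, if anything falls off the work surface, if the arm or the gripper's body presses on something with over 40 N, if the wrist force passes 120 N, or if a joint passes its speed limit or range.

ROBOT

A 7-joint arm with a two-finger parallel gripper is mounted at the origin on the work surface. World frame = base frame: x ahead of the robot, y to its left, z up, the work surface at z = 0. Lengths are in m, angles in rad, forces in N, time in s.
With the tool pointing down it reaches from about 0.425 to 0.95 m from the base axis. Payload 4.7 kg.
Tool frame: the origin (TCP) lies at the very end of the fingers, on their centre line; the grasp point (between the pads) lies 19 mm behind it; z points along the fingers, y is the direction in which the jaws open and shut (so a half turn about z gives the same grasp; the last joint's range is limited). The gripper opens to 87 mm and grips with 3 to 60 N. Pads are 19 mm wide; open, the fingers measure 117 mm over their backs; the gripper's body (75 mm by 190 mm) begins 51 mm behind the grasp point.
Start: joints at [1.216, 0.469, -0.049, 1.532, 0.024, 1.141, -0.082], TCP at [0.216, -0.639, 0.223] pointing down, gripper open.
Joint ranges: [-2.59, 2.59], [-0.33, 1.99], [-1.39, 1.29], [0.1, 2.45], [-1.04, 4.18], [0.21, 1.99], [-2.66, 2.66]. Speed limits (rad/s): [2.57, 2.57, 3.14, 3.14, 3.14, 3.14, 3.14].

INTERFACE

Orientations are given as a unit quaternion [w, x, y, z].
In Python, from station import * gives the robot as it stands.
- The arm moves only by the shell command python3 -m jog 'ROWS' [FORCE]. ROWS is JSON, a list of rows, each an object of numbers: "rx", "ry", "rz": the turn, a rotation vector about the tool's x, y, z in rad; "dx", "dy", "dz": the shift along the tool's x, y, z in mm; "grip": the gripper command: -1 is fully open, 1 is shut, values between are in proportion. A call has exactly 8 rows; each row shifts and turns the pose as measured when the row begins, along the tool's axes as they then stand; what a row does not reach is not made up. A row lasts 1/10 s, in which the tool goes at most 50 mm and 8.59 degrees, less where a joint would pass 70% of its speed; a pose out of reach is approached as far as the arm can. A call with a gripper value outside its range is refused whole. The fingers move at their own pace and stop on an object; FORCE is the grip in N (left out, the last holds). Time passes only in rows, so rows that do not move let the fingers close, or fill a call up. It gives the time, the measured TCP pose, the force and the opening at its end, in the units of the state.
- get_obs(): the state, without advancing time (a new reading comes with each control period).
- get_image(name): name is "scene" or "top"; returns (picture, depth): 420x560x3 uint8, blue, green, red; 420x560 float32, m along the optical axis (not along the pixel's ray), 0 where there is no reading.
- calibration(name): a dict with "fx", "fy", "cx", "cy" (pixels), "k1" (the pictures are not rectified: a ray, as slopes to the right and down, at radius r is drawn at 1 + k1 r^2 times it, then the intrinsics apply), "origin" and "attitude" of the camera in the world. Camera axes: x right, y down, z forward; pixel columns grow to the right and rows downward; lengths in m; the calibration is good to about 2 mm. A picture is of the moment at which its call begins. calibration takes no time and is no camera call.
- finish_job(): hands the job in, once; it reports no verdict.
The state is a dict: "time": time; "joint_positions": joint angles; "qd": joint speeds; "tau": joint torques, N m; "tcp_pos": TCP position; "tcp_rot": TCP orientation; "ft_force": force on the tool from outside, world axes, zero at the start; "ft_torque": the same for the moment, N m; "grip_width": finger opening in m.
Only numpy, scipy, OpenCV 4.12 (cv2) and the standard library are available. Lean on these libraries where they do the work, as an engineer would, in place of code of your own. Each camera call takes 0.05 s, during which the arm holds its last target. There are 200 camera calls.

## Working session

There is one attempt and no reset: what is moved stays moved. The work goes in short steps, Python scripts to look and compute and a shell command to move; the robot and the scene stay as the last step left them, time stands still between calls to the robot, and variables do not carry over. Pictures are saved under pics/ and viewed, about 12 in all and at most 16, crops included, and the job is handed in when it is done.

```bash
ls; mkdir -p pics
cat > h.py <<'E'
from station import *
import numpy as np, cv2
from scipy.spatial.transform import Rotation as R
def rot(a):
    a=np.array(a,float)
    if a.shape==(3,3): return a
    return R.from_quat([a[1],a[2],a[3],a[0]]).as_matrix()
def world(name,D):
    c=calibration(name); h,w=D.shape
    u,v=np.meshgrid(np.arange(w),np.arange(h))
    K=np.array([[c['fx'],0,c['cx']],[0,c['fy'],c['cy']],[0,0,1]])
    p=cv2.undistortPoints(np.stack([u,v],-1).reshape(-1,1,2).astype(float),K,np.array([c['k1'],0,0,0,0.])).reshape(h,w,2)
    P=np.dstack([p*D[...,None],D])
    return P@rot(c['attitude']).T+np.array(c['origin'])
def snap(name,tag):
    I,D=get_image(name); cv2.imwrite(f'pics/{tag}.png',I); W=world(name,D); np.savez(f'pics/{tag}.npz',I=I,D=D,W=W); return I,D,W
E
python3 - <<'E'
from h import *
for n in ('top','scene'):
    print(n,calibration(n)); I,D,W=snap(n,n+'0')
print(get_obs())
E
```

```text
pics
top {'fx': 521.443977155169, 'fy': 521.443977155169, 'cx': 284.6110642774883, 'cy': 210.54386144821163, 'k1': -0.12934365632355793, 'origin': array([3.74778347e-01, 9.69688221e-04, 1.43213325e+00]), 'attitude': array([-0.04698393,  0.70517619, -0.70462245,  0.06345279])}
scene {'fx': 456.4400614340669, 'fy': 456.4400614340669, 'cx': 280.5693925571556, 'cy': 216.87413155111196, 'k1': -0.10187735449229814, 'origin': array([1.05060251, 0.73473116, 0.82786583]), 'attitude': array([-0.13010057,  0.26317649,  0.85288755, -0.43173464])}
{'time': 0.1, 'joint_positions': array([ 1.21608403,  0.46938877, -0.04861502,  1.53358959,  0.02411492,
        1.14101723, -0.08228869]), 'qd': array([-6.92418211e-04, -1.03909813e-03, -9.38935193e-04, -4.17946619e-03,
        6.08537109e-05, -5.52475811e-04, -5.02695762e-04]), 'tau': array([ 1.18469579e-03, -5.09168601e+01, -8.08513141e-02, -2.36827844e+01,
       -6.14085956e-02,  3.43986601e-02,  5.86030910e-05]), 'tcp_pos': array([ 0.21589481, -0.63895734,  0.22157918]), 'tcp_rot': array([-8.90058460e-04,  9.86754451e-01,  1.62218460e-01, -1.81270216e-04]), 'ft_force': array([ 0.9338242 , -0.25672892,  0.58596743]), 'ft_torque': array([-0.02817133,  0.00302593,  0.02480199]), 'grip_width': 0.08684564500692955}
```

View pics/top0.png

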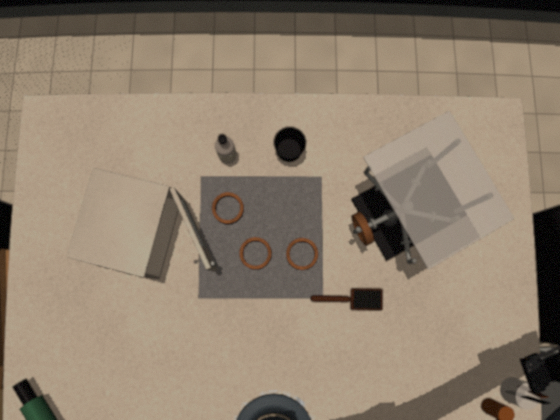

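View pics/scene0.png

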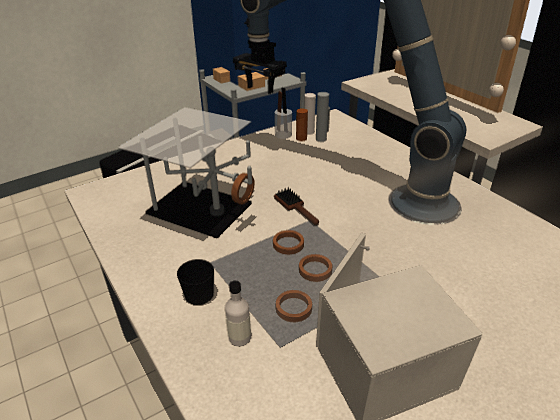

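```bash
cat > see.py <<'E'
from h import *
from scipy.optimize import least_squares
def bangles(I,W,name='top'):
    h=cv2.cvtColor(I,cv2.COLOR_BGR2HSV); z=W[...,2]
    m=((h[...,0]<16)|(h[...,0]>172))&(h[...,1]>100)&(I[...,2]>50)&(z>0.008)&(z<0.03)&(W[...,0]>.3)
    n,l,s,c=cv2.connectedComponentsWithStats(m.astype(np.uint8))
    out=[]
    for k in range(1,n):
        if s[k,4]<60: continue
        p=W[l==k][:,:2]
        f=least_squares(lambda q:np.hypot(*(p-q[:2]).T)-0.039,[*p.mean(0)],loss='soft_l1',f_scale=.003)
        out.append((f.x.round(4),s[k,4],c[k].round(),round(float(np.std(f.fun)),4),np.median(z[l==k]).round(3)))
    return out
E
python3 - <<'E'
from see import *
for n in('top','scene'):
    d=np.load(f'pics/{n}0.npz'); print(n); [print(b) for b in bangles(d['I'],d['W'])]
d=np.load('pics/top0.npz');I,W=d['I'],d['W'];z=W[...,2]
def comp(m,t,mn=8):
    k,l,s,c=cv2.connectedComponentsWithStats(m.astype(np.uint8))
    for i in range(1,k):
        if s[i,4]>=mn: print(t,s[i],W[l==i].mean(0).round(4))
reg=np.zeros(z.shape,bool);reg[100:285,335:520]=1
comp(reg&(z>.135)&(z<.23),'arms')
comp(reg&(z>.24)&(z<.3),'canopy',60)
r2=np.zeros(z.shape,bool);r2[150:300,60:225]=1
m=r2&(z>.173)&(z<.19)
comp(m,'cab',60)
m=r2&(z>.15)
for t,mm in(('canopy',reg&(z>.25)&(z<.275)),('cabtop',r2&(z>.1765)&(np.indices(z.shape)[1]<165)),):
    r=cv2.minAreaRect(W[mm][:,:2].astype(np.float32)); print(t,r,cv2.boxPoints(r).round(3).tolist())
# door top edge points
yy,xx=np.indices(z.shape)
m=r2&(z>.15)&(xx>172)
p=W[m]; print('door',len(p),np.median(p[:,2]),cv2.fitLine(p[:,:2].astype(np.float32),cv2.DIST_HUBER,0,.01,.01).ravel(),cv2.boxPoints(cv2.minAreaRect(p[:,:2].astype(np.float32))).round(3).tolist())
I2=cv2.resize(I[140:280,330:520],None,fx=4,fy=4,interpolation=cv2.INTER_CUBIC); cv2.imwrite('pics/tree0.png',I2)
E
```

```text
top
(array([0.6056, 0.1254]), np.int32(324), array([227., 208.]), 0.0028, np.float64(0.019))
(array([0.4815, 0.0483]), np.int32(317), array([255., 253.]), 0.0028, np.float64(0.02))
(array([ 0.4799, -0.0782]), np.int32(323), array([302., 254.]), 0.0028, np.float64(0.019))
(array([ 0.3881, -0.1688]), np.int32(245), array([335., 298.]), 0.0132, np.float64(0.019))
scene
(array([ 0.3899, -0.1748]), np.int32(198), array([300., 209.]), 0.0213, np.float64(0.018))
(array([ 0.4827, -0.0737]), np.int32(333), array([288., 241.]), 0.0029, np.float64(0.019))
(array([0.4847, 0.0531]), np.int32(409), array([315., 267.]), 0.003, np.float64(0.019))
(array([0.6089, 0.1305]), np.int32(502), array([293., 305.]), 0.0031, np.float64(0.019))
arms [364 166  22  30 144] [ 0.6533 -0.2478  0.1716]
arms [352 211  44  35 507] [ 0.5383 -0.2356  0.1676]
arms [401 224  16  41 219] [ 0.4839 -0.3289  0.171 ]
canopy [  363   111   151   158 12675] [ 0.6129 -0.3862  0.2608]
cab [  67  168  125  109 7531] [0.5441 0.3762 0.1791]
cab [198 248  11  21  61] [0.4569 0.1684 0.1753]
canopy ((0.6156517267227173, -0.38773518800735474), (0.30152297019958496, 0.24802522361278534), 28.49817657470703) [[0.42399999499320984, -0.35100001096725464], [0.5419999957084656, -0.5690000057220459], [0.8069999814033508, -0.42500001192092896], [0.6890000104904175, -0.2070000022649765]]
cabtop ((0.5093536376953125, 0.23054561018943787), (0.5096481442451477, 0.23055996000766754), 76.36946868896484) [[0.3370000123977661, 0.009999999776482582], [0.5609999895095825, -0.04399999976158142], [0.6809999942779541, 0.45100000500679016], [0.4569999873638153, 0.5049999952316284]]
door 543 0.1726559962111307 [0.90308696 0.4294577  0.52105457 0.1973505 ] [[0.3140000104904175, 0.06499999761581421], [0.375, 0.0010000000474974513], [0.6320000290870667, 0.24500000476837158], [0.5720000267028809, 0.3089999854564667]]
```

View pics/tree0.png

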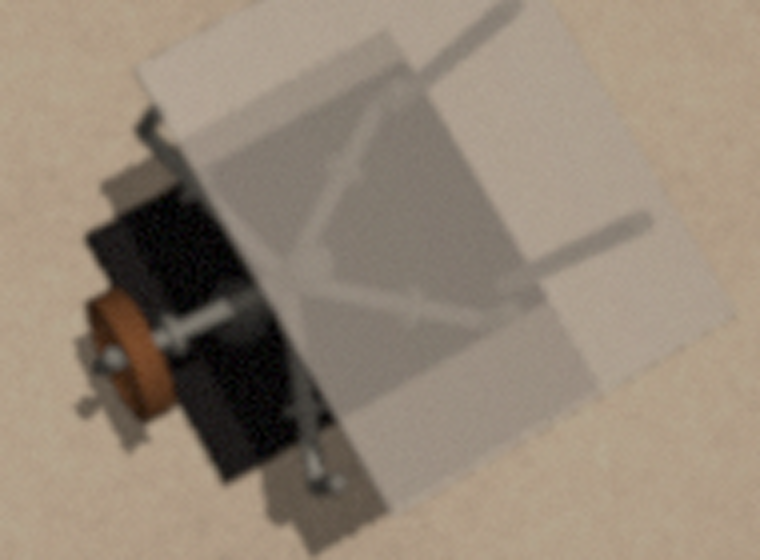

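```bash
cat > to.py <<'E'
# to.py x y z yawdeg : shift in current tool axes (mm), yaw turn needed (rad about tool z)
import sys
from h import *
def show(x=None,y=None,z=None,yaw=28.5):
    o=get_obs(); Rm=rot(o['tcp_rot']); p=np.array(o['tcp_pos'])
    Rt=np.c_[[-np.sin(np.radians(yaw)),np.cos(np.radians(yaw)),0],[np.cos(np.radians(yaw)),np.sin(np.radians(yaw)),0],[0,0,-1]]
    print('t %.1f'%o['time'],'tcp',p.round(4),'F',np.array(o['ft_force']).round(1),'w %.4f'%o['grip_width'])
    rv=R.from_matrix(Rm.T@Rt).as_rotvec()
    if x is not None: print('  mm now-axes',(Rm.T@(np.array([x,y,z])-p)*1000).round(1),'final-axes',(Rt.T@(np.array([x,y,z])-p)*1000).round(1),end='')
    print('  rotvec',rv.round(3))
if __name__=='__main__': show(*map(float,sys.argv[1:]))
E
python3 - <<'E'
from h import *
d=np.load('pics/top0.npz');I,W=d['I'],d['W'];z=W[...,2]
yy,xx=np.indices(z.shape)
m=(z>.1775)&(z<.19)&(xx<180)&(xx>60)&(yy>150)&(yy<290)
r=cv2.minAreaRect(W[m][:,:2].astype(np.float32));print('cab',r,cv2.boxPoints(r).round(3).tolist())
for t,m in(('dtop',(z>.15)&(z<.18)&(xx>172)&(xx<225)&(yy>180)&(yy<275)),):
    q=W[m];k=(q[:,1]<.26);q=q[k];print(len(q),q.min(0),q.max(0),cv2.fitLine(q[:,:2].astype(np.float32),cv2.DIST_HUBER,0,.01,.01).ravel(),np.percentile(q[:,0],[2,50,98]))
mast=np.array([.578,-.3186]);f=np.radians(118.5)
m=(z>.195)&(z<.225)&(xx>335)&(xx<430)&(yy>150)&(yy<280)
n,l,s,c=cv2.connectedComponentsWithStats(m.astype(np.uint8))
for i in range(1,n):
    p=W[l==i].mean(0); v=p[:2]-mast; print(s[i],p.round(4),'r',np.hypot(*v).round(4),'ang',(np.degrees(np.arctan2(v[1],v[0]))-118.5).round(1))
for n,px in(('spray',(225,148)),('pot',(290,145))): print(n,W[px[1],px[0]])
E
python3 to.py .572 .109 .12
```

```text
cab ((0.5409327745437622, 0.362196147441864), (0.23667752742767334, 0.23097960650920868), 76.00940704345703) [[0.4000000059604645, 0.2750000059604645], [0.6240000128746033, 0.21899999678134918], [0.6819999814033508, 0.4490000009536743], [0.4569999873638153, 0.5049999952316284]]
501 [0.43048983 0.15253592 0.15007826] [0.63210013 0.24675966 0.17969689] [0.90847844 0.41793168 0.5197057  0.19696051] [0.4353758  0.52506166 0.62331321]
[366 166   5   6  20] [ 0.672  -0.2307  0.2037] r 0.1287 ang -75.4
[355 227   6   6  25] [ 0.5233 -0.2015  0.2072] r 0.1292 ang -3.5
[411 259   6   5  25] [ 0.4477 -0.3337  0.2069] r 0.1311 ang -291.9
spray [0.74608113 0.12511405 0.11917203]
pot [ 0.78773586 -0.04794967  0.00552367]
t 0.1 tcp [ 0.2159 -0.639   0.2216] F [ 0.9 -0.3  0.6] w 0.0868
  mm now-axes [ 576.8 -594.4  102.6] final-axes [487.4 669.8 101.6]  rotvec [-1.000e-03 -2.000e-03 -1.742e+00]
```

```bash
J="python3 -m jog"; python3 -m jog '[{"rz":-0.145,"dz":-12,"grip":-1},{"rz":-0.145,"dz":-12,"grip":-1},{"rz":-0.145,"dz":-12,"grip":-1},{"rz":-0.145,"dz":-12,"grip":-1},{"rz":-0.145,"dz":-12,"grip":-1},{"rz":-0.145,"dz":-12,"grip":-1},{"rz":-0.145,"dz":-12,"grip":-1},{"rz":-0.145,"dz":-12,"grip":-1}]' && python3 -m jog '[{"rz":-0.145,"grip":0},{"rz":-0.145,"grip":0},{"rz":-0.145,"grip":0},{"rz":-0.145,"grip":0},{"grip":0},{"grip":0},{"grip":0},{"grip":0}]'; python3 to.py .523 -.2015 .3
```

```text
t 0.1 tcp [ 0.2159 -0.639   0.2216] F [ 0.9 -0.3  0.6] w 0.0868
  mm now-axes [ 431.  -316.3  -77.9] final-axes [237.9 478.6 -78.4]  rotvec [-1.000e-03 -2.000e-03 -1.742e+00]$[0]: bad value
```

Every row seemingly needs checking; "bad value" perhaps wants all keys or a float grip.

```bash
python3 -m jog '[{"rx":0,"ry":0,"rz":-0.145,"dx":0,"dy":0,"dz":-12,"grip":-1},{"rz":-0.145,"dz":-12,"grip":-1},{"rz":-0.145,"dz":-12,"grip":-1},{"rz":-0.145,"dz":-12,"grip":-1},{"rz":-0.145,"dz":-12,"grip":-1},{"rz":-0.145,"dz":-12,"grip":-1},{"rz":-0.145,"dz":-12,"grip":-1},{"rz":-0.145,"dz":-12,"grip":-1}]'; echo; python3 -m jog '[{"rx":0,"ry":0,"rz":-0.145,"dx":0,"dy":0,"dz":-12,"grip":-1},{"rx":0,"ry":0,"rz":-0.145,"dx":0,"dy":0,"dz":-12,"grip":-1},{"rx":0,"ry":0,"rz":-0.145,"dx":0,"dy":0,"dz":-12,"grip":-1},{"rx":0,"ry":0,"rz":-0.145,"dx":0,"dy":0,"dz":-12,"grip":-1},{"rx":0,"ry":0,"rz":-0.145,"dx":0,"dy":0,"dz":-12,"grip":-1},{"rx":0,"ry":0,"rz":-0.145,"dx":0,"dy":0,"dz":-12,"grip":-1},{"rx":0,"ry":0,"rz":-0.145,"dx":0,"dy":0,"dz":-12,"grip":-1},{"rx":0,"ry":0,"rz":-0.145,"dx":0,"dy":0,"dz":-12,"grip":-1}]'; python3 to.py .523 -.2015 .3
```

```text
time: 0.9
tcp_pos: [0.2147, -0.6358, 0.313]
tcp_rot: [-0.008, 0.723, 0.691, 0.003]
ft_force: [0.1, 0.6, 0.2]
grip_width: 0.0872
t 0.9 tcp [ 0.2147 -0.6358  0.313 ] F [0.1 0.6 0.2] w 0.0872
  mm now-axes [447.6 288.5  17.7] final-axes [234.6 478.2  13. ]  rotvec [-0.003 -0.017 -0.543]$[1]: bad value
```

```bash
python3 -m jog '[{"rx":0,"ry":0,"rz":-0.136,"dx":0,"dy":0,"dz":0,"grip":0},{"rx":0,"ry":0,"rz":-0.136,"dx":0,"dy":0,"dz":0,"grip":0},{"rx":0,"ry":0,"rz":-0.136,"dx":0,"dy":0,"dz":0,"grip":0},{"rx":0,"ry":0,"rz":-0.136,"dx":0,"dy":0,"dz":0,"grip":0},{"rx":0,"ry":0,"rz":0,"dx":20,"dy":42,"dz":0,"grip":0},{"rx":0,"ry":0,"rz":0,"dx":20,"dy":42,"dz":0,"grip":0},{"rx":0,"ry":0,"rz":0,"dx":20,"dy":42,"dz":0,"grip":0},{"rx":0,"ry":0,"rz":0,"dx":20,"dy":42,"dz":0,"grip":0}]'; echo; python3 to.py .523 -.2015 .3
```

```text
time: 1.7
tcp_pos: [0.3154, -0.4847, 0.3101]
tcp_rot: [-0.01, 0.507, 0.862, 0.005]
ft_force: [1.2, -0.1, 0.3]
grip_width: 0.0439

t 1.7 tcp [ 0.3154 -0.4847  0.3101] F [ 1.2 -0.1  0.3] w 0.0439
  mm now-axes [146.2 319.1  13.1] final-axes [149.8 317.6  10.1]  rotvec [-0.001 -0.022  0.01 ]
```

```bash
python3 -m jog '[{"rx":0,"ry":-0.02,"rz":0.01,"dx":20,"dy":42,"dz":0,"grip":0.3},{"rx":0,"ry":0,"rz":0,"dx":20,"dy":42,"dz":0,"grip":0.3},{"rx":0,"ry":0,"rz":0,"dx":20,"dy":42,"dz":0,"grip":0.3},{"rx":0,"ry":0,"rz":0,"dx":20,"dy":42,"dz":0,"grip":0.3},{"rx":0,"ry":0,"rz":0,"dx":20,"dy":42,"dz":0,"grip":0.3},{"rx":0,"ry":0,"rz":0,"dx":20,"dy":42,"dz":0,"grip":0.3},{"rx":0,"ry":0,"rz":0,"dx":20,"dy":42,"dz":0,"grip":0.3},{"rx":0,"ry":0,"rz":0,"dx":10,"dy":25,"dz":0,"grip":0.3}]' ; echo; python3 to.py .523 -.2015 .182
```

```text
time: 2.5
tcp_pos: [0.529, -0.1841, 0.3082]
tcp_rot: [-0.003, 0.51, 0.86, -0.0]
ft_force: [1.4, -0.3, 0.0]
grip_width: 0.0301

t 2.5 tcp [ 0.529  -0.1841  0.3082] F [ 1.4 -0.3  0. ] w 0.0301
  mm now-axes [-12.9 -13.3 126.2] final-axes [-12.4 -13.6 126.2]  rotvec [-0.003 -0.004  0.002]
```

```bash
python3 -m jog '[{"rx":0,"ry":0,"rz":0,"dx":-13,"dy":-13.5,"dz":0,"grip":0.3},{"rx":0,"ry":0,"rz":0,"dx":0,"dy":0,"dz":0,"grip":0.3},{"rx":0,"ry":0,"rz":0,"dx":0,"dy":0,"dz":25,"grip":0.3},{"rx":0,"ry":0,"rz":0,"dx":0,"dy":0,"dz":25,"grip":0.3},{"rx":0,"ry":0,"rz":0,"dx":0,"dy":0,"dz":25,"grip":0.3},{"rx":0,"ry":0,"rz":0,"dx":0,"dy":0,"dz":25,"grip":0.3},{"rx":0,"ry":0,"rz":0,"dx":0,"dy":0,"dz":25,"grip":0.3},{"rx":0,"ry":0,"rz":0,"dx":0,"dy":0,"dz":0,"grip":0.3}]' ; echo; python3 to.py .523 -.2015 .182;  python3 -m jog '[{"rx":0,"ry":0,"rz":0,"dx":0,"dy":0,"dz":0,"grip":1},{"rx":0,"ry":0,"rz":0,"dx":0,"dy":0,"dz":0,"grip":1},{"rx":0,"ry":0,"rz":0,"dx":0,"dy":0,"dz":0,"grip":1},{"rx":0,"ry":0,"rz":0,"dx":0,"dy":0,"dz":0,"grip":1},{"rx":0,"ry":0,"rz":0,"dx":0,"dy":0,"dz":0,"grip":1},{"rx":0,"ry":0,"rz":0,"dx":0,"dy":0,"dz":0,"grip":1},{"rx":0,"ry":0,"rz":0,"dx":0,"dy":0,"dz":0,"grip":1},{"rx":0,"ry":0,"rz":0,"dx":0,"dy":0,"dz":0,"grip":1}]' 8; echo
python3 - <<'E'
from to import *
show()
m=np.array([.578,-.3186]);p=np.array(get_obs()['tcp_pos'])[:2]-m
print(np.hypot(*p),np.degrees(np.arctan2(p[1],p[0]))-118.5)
E
```

```text
time: 3.3
tcp_pos: [0.5243, -0.1945, 0.1782]
tcp_rot: [-0.003, 0.508, 0.861, 0.002]
ft_force: [0.2, -0.1, 0.9]
grip_width: 0.0307

t 3.3 tcp [ 0.5243 -0.1945  0.1782] F [ 0.2 -0.1  0.9] w 0.0307
  mm now-axes [-5.5 -4.6 -3.8] final-axes [-5.5 -4.5 -3.8]  rotvec [-0.    -0.008  0.007]
time: 4.1
tcp_pos: [0.5251, -0.1951, 0.1809]
tcp_rot: [-0.002, 0.509, 0.861, 0.002]
ft_force: [0.8, -0.3, -4.3]
grip_width: 0.0117

t 4.1 tcp [ 0.5251 -0.1951  0.1809] F [ 0.8 -0.3 -4.3] w 0.0117
  rotvec [ 0.002 -0.005  0.005]
0.1343514850369842 -5.2915374604355065
```

```bash
python3 -m jog '[{"rx":0,"ry":0,"rz":0,"dx":-2,"dy":13.5,"dz":0,"grip":1},{"rx":0,"ry":0,"rz":0,"dx":-3.3,"dy":13.2,"dz":0,"grip":1},{"rx":0,"ry":0,"rz":0,"dx":-4.6,"dy":12.8,"dz":0,"grip":1},{"rx":0,"ry":0,"rz":0,"dx":-6,"dy":12.2,"dz":0,"grip":1},{"rx":0,"ry":0,"rz":0,"dx":-7.2,"dy":11.6,"dz":0,"grip":1},{"rx":0,"ry":0,"rz":0,"dx":-8.4,"dy":10.7,"dz":0,"grip":1},{"rx":0,"ry":0,"rz":0,"dx":0,"dy":0,"dz":0,"grip":1},{"rx":0,"ry":0,"rz":0,"dx":0,"dy":0,"dz":0,"grip":1}]'; echo
cat > ang.py <<'E'
from to import *
show()
m=np.array([.578,-.3186]);p=np.array(get_obs()['tcp_pos'])[:2]-m
print('r,phi',np.hypot(*p),np.degrees(np.arctan2(p[1],p[0]))-118.5)
E
python3 ang.py
```

```text
time: 4.9
tcp_pos: [0.6139, -0.1878, 0.181]
tcp_rot: [-0.001, 0.51, 0.86, 0.001]
ft_force: [-1.9, -1.6, -0.1]
grip_width: 0.0118

t 4.9 tcp [ 0.6139 -0.1878  0.181 ] F [-1.9 -1.6 -0.1] w 0.0118
  rotvec [-0.    -0.002  0.004]
r,phi 0.13566757105029773 -43.83582504734548
```

```bash
python3 -m jog '[{"rx":0,"ry":0,"rz":0,"dx":0,"dy":0,"dz":0,"grip":0.3},{"rx":0,"ry":0,"rz":0,"dx":0,"dy":0,"dz":0,"grip":0.3},{"rx":0,"ry":0,"rz":0,"dx":0,"dy":0,"dz":-30,"grip":0},{"rx":0,"ry":0,"rz":0,"dx":0,"dy":0,"dz":-30,"grip":0},{"rx":0,"ry":0,"rz":0,"dx":32,"dy":-20,"dz":-10,"grip":-0.2},{"rx":0,"ry":0,"rz":0,"dx":32,"dy":-21,"dz":0,"grip":-0.2},{"rx":0,"ry":0,"rz":0,"dx":32,"dy":-21,"dz":0,"grip":-0.2},{"rx":0,"ry":0,"rz":0,"dx":32,"dy":-21,"dz":0,"grip":-0.2}]'; echo
python3 - <<'E'
from see import *
from to import show
I,D,W=snap('scene','s1'); [print(b) for b in bangles(I,W)]
I,D,W=snap('top','t1'); [print(b) for b in bangles(I,W)]
z=W[...,2];yy,xx=np.indices(z.shape);mast=np.array([.578,-.3186])
m=(z>.195)&(z<.225)&(xx>335)&(xx<430)&(yy>150)&(yy<280)
n,l,s,c=cv2.connectedComponentsWithStats(m.astype(np.uint8))
for i in range(1,n):
    p=W[l==i].mean(0); v=p[:2]-mast; print(s[i],p.round(4),'r',np.hypot(*v).round(4),'ang',((np.degrees(np.arctan2(v[1],v[0]))-118.5+180)%360-180).round(1))
show(.446,-.097,.1)
E
```

```text
time: 5.7
tcp_pos: [0.4803, -0.1106, 0.2556]
tcp_rot: [0.003, 0.509, 0.861, 0.005]
ft_force: [-0.6, 0.7, 1.8]
grip_width: 0.0519

(array([ 0.3533, -0.2466]), np.int32(84), array([289., 203.]), 0.0066, np.float64(0.015))
(array([ 0.4826, -0.0736]), np.int32(339), array([288., 241.]), 0.0032, np.float64(0.019))
(array([0.4846, 0.0531]), np.int32(408), array([315., 267.]), 0.0031, np.float64(0.019))
(array([0.6088, 0.1304]), np.int32(496), array([294., 305.]), 0.0032, np.float64(0.018))
(array([0.6055, 0.1252]), np.int32(324), array([227., 208.]), 0.0028, np.float64(0.019))
(array([0.4815, 0.0483]), np.int32(316), array([255., 253.]), 0.0028, np.float64(0.019))
(array([ 0.4797, -0.0786]), np.int32(195), array([296., 257.]), 0.0027, np.float64(0.019))
[352 189   5   5  23] [ 0.616  -0.1949  0.2071] r 0.1294 ang -45.6
[373 249   6   5  25] [ 0.4716 -0.244   0.2067] r 0.1299 ang 26.5
t 5.8 tcp [ 0.4773 -0.1088  0.2555] F [ 1.3  0.1 -0.3] w 0.0516
  mm now-axes [ 25.4 -22.8 155.3] final-axes [ 25.3 -21.9 155.5]  rotvec [ 0.007 -0.001  0.009]
```

View pics/s1.png

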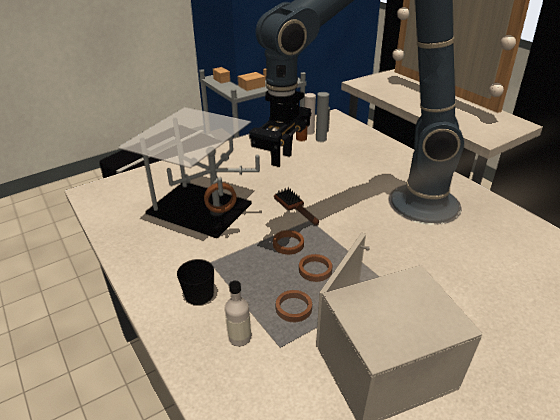

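```bash
python3 -m jog '[{"rx":0.006,"ry":0,"rz":0.009,"dx":13,"dy":-11,"dz":0,"grip":0.08},{"rx":0,"ry":0,"rz":0,"dx":12,"dy":-10,"dz":20,"grip":0.08},{"rx":0,"ry":0,"rz":0,"dx":0,"dy":0,"dz":35,"grip":0.08},{"rx":0,"ry":0,"rz":0,"dx":0,"dy":0,"dz":35,"grip":0.08},{"rx":0,"ry":0,"rz":0,"dx":0,"dy":0,"dz":35,"grip":0.08},{"rx":0,"ry":0,"rz":0,"dx":0,"dy":0,"dz":35,"grip":0.08},{"rx":0,"ry":0,"rz":0,"dx":0,"dy":0,"dz":30,"grip":0.08},{"rx":0,"ry":0,"rz":0,"dx":0,"dy":0,"dz":0,"grip":0.08}]'; echo; python3 to.py .4467 -.0956 .004
```

```text
time: 6.6
tcp_pos: [0.4554, -0.0965, 0.0657]
tcp_rot: [0.011, 0.511, 0.86, 0.003]
ft_force: [0.2, 0.5, 1.3]
grip_width: 0.0401

t 6.6 tcp [ 0.4554 -0.0965  0.0657] F [0.2 0.5 1.3] w 0.0401
  mm now-axes [ 5.9 -8.3 61.5] final-axes [ 4.9 -7.2 61.7]  rotvec [0.017 0.015 0.002]
```

```bash
python3 -m jog '[{"rx":0.017,"ry":0.015,"rz":0,"dx":5.5,"dy":-8,"dz":0,"grip":0.08},{"rx":0,"ry":0,"rz":0,"dx":0,"dy":0,"dz":15,"grip":0.08},{"rx":0,"ry":0,"rz":0,"dx":0,"dy":0,"dz":15,"grip":0.08},{"rx":0,"ry":0,"rz":0,"dx":0,"dy":0,"dz":15,"grip":0.08},{"rx":0,"ry":0,"rz":0,"dx":0,"dy":0,"dz":5,"grip":0.08},{"rx":0,"ry":0,"rz":0,"dx":0,"dy":0,"dz":0,"grip":0.08},{"rx":0,"ry":0,"rz":0,"dx":0,"dy":0,"dz":0,"grip":0.08},{"rx":0,"ry":0,"rz":0,"dx":0,"dy":0,"dz":0,"grip":0.08}]'; echo; python3 to.py .4467 -.0956 .004
```

```text
time: 7.4
tcp_pos: [0.4539, -0.0966, 0.0256]
tcp_rot: [0.008, 0.511, 0.859, 0.002]
ft_force: [-0.2, 0.3, -0.3]
grip_width: 0.0399

t 7.4 tcp [ 0.4539 -0.0966  0.0256] F [-0.2  0.3 -0.3] w 0.0399
  mm now-axes [ 4.6 -6.1 21.5] final-axes [ 4.3 -5.8 21.6]  rotvec [0.012 0.011 0.   ]
```

```bash
python3 -m jog '[{"rx":0.015,"ry":0.015,"rz":0,"dx":6,"dy":-8,"dz":0,"grip":0.08},{"rx":0,"ry":0,"rz":0,"dx":0,"dy":-1,"dz":10,"grip":0.08},{"rx":0,"ry":0,"rz":0,"dx":0,"dy":0,"dz":10,"grip":0.08},{"rx":0,"ry":0,"rz":0,"dx":0,"dy":0,"dz":4,"grip":0.08},{"rx":0,"ry":0,"rz":0,"dx":0,"dy":0,"dz":0,"grip":1},{"rx":0,"ry":0,"rz":0,"dx":0,"dy":0,"dz":0,"grip":1},{"rx":0,"ry":0,"rz":0,"dx":0,"dy":0,"dz":0,"grip":1},{"rx":0,"ry":0,"rz":0,"dx":0,"dy":0,"dz":0,"grip":1}]' 30; echo; python3 to.py .4467 -.0956 .004
```

```text
time: 8.2
tcp_pos: [0.4439, -0.0952, 0.0005]
tcp_rot: [-0.002, 0.511, 0.86, 0.0]
ft_force: [0.6, -0.1, -0.5]
grip_width: 0.0158

t 8.2 tcp [ 0.4439 -0.0952  0.0005] F [ 0.6 -0.1 -0.5] w 0.0158
  mm now-axes [-1.7  2.3 -3.5] final-axes [-1.7  2.3 -3.5]  rotvec [-0.001 -0.004  0.   ]
```

```bash
python3 -m jog '[{"rx":0,"ry":0,"rz":0,"dx":0,"dy":0,"dz":-1,"grip":1},{"rx":0,"ry":0,"rz":0,"dx":0,"dy":0,"dz":0,"grip":1},{"rx":0,"ry":0,"rz":0,"dx":0,"dy":0,"dz":0,"grip":1},{"rx":0,"ry":0,"rz":0,"dx":0,"dy":0,"dz":-20,"grip":1},{"rx":0,"ry":0,"rz":0,"dx":0,"dy":0,"dz":-40,"grip":1},{"rx":0,"ry":0,"rz":0,"dx":0,"dy":0,"dz":-40,"grip":1},{"rx":0,"ry":0,"rz":0,"dx":0,"dy":0,"dz":-40,"grip":1},{"rx":0,"ry":0,"rz":0,"dx":0,"dy":0,"dz":-40,"grip":1}]' 30; echo; python3 to.py .4373 -.2630 .26
```

```text
time: 9.0
tcp_pos: [0.4382, -0.0954, 0.1818]
tcp_rot: [-0.011, 0.511, 0.86, -0.003]
ft_force: [1.6, -0.6, -0.9]
grip_width: 0.0104

t 9.0 tcp [ 0.4382 -0.0954  0.1818] F [ 1.6 -0.6 -0.9] w 0.0104
  mm now-axes [-145.5  -82.3  -79.3] final-axes [-146.9  -80.8  -78.2]  rotvec [-0.016 -0.016  0.002]
```

```bash
python3 -m jog '[{"rx":-0.016,"ry":-0.016,"rz":0,"dx":0,"dy":0,"dz":-40,"grip":1},{"rx":0,"ry":0,"rz":0,"dx":0,"dy":0,"dz":-40,"grip":1},{"rx":0,"ry":0,"rz":0,"dx":-30,"dy":-16,"dz":0,"grip":1},{"rx":0,"ry":0,"rz":0,"dx":-30,"dy":-16,"dz":0,"grip":1},{"rx":0,"ry":0,"rz":0,"dx":-30,"dy":-16,"dz":0,"grip":1},{"rx":0,"ry":0,"rz":0,"dx":-30,"dy":-16,"dz":0,"grip":1},{"rx":0,"ry":0,"rz":0,"dx":-20,"dy":-13,"dz":0,"grip":1},{"rx":0,"ry":0,"rz":0,"dx":0,"dy":0,"dz":0,"grip":1}]' 30; echo; python3 to.py .4373 -.2626 .25
```

```text
time: 9.8
tcp_pos: [0.4392, -0.2604, 0.273]
tcp_rot: [0.007, 0.509, 0.861, -0.001]
ft_force: [0.1, 0.7, -0.6]
grip_width: 0.0104

t 9.8 tcp [ 0.4392 -0.2604  0.273 ] F [ 0.1  0.7 -0.6] w 0.0104
  mm now-axes [-0.7 -2.8 23. ] final-axes [-1.1 -2.7 23. ]  rotvec [0.005 0.014 0.005]
```

```bash
python3 -m jog '[{"rx":0.005,"ry":0.014,"rz":0,"dx":-1,"dy":-3,"dz":10,"grip":1},{"rx":0,"ry":0,"rz":0,"dx":0,"dy":0,"dz":15,"grip":1},{"rx":0,"ry":0,"rz":0,"dx":0,"dy":0,"dz":15,"grip":1},{"rx":0,"ry":0,"rz":0,"dx":0,"dy":0,"dz":15,"grip":1},{"rx":0,"ry":0,"rz":0,"dx":0,"dy":0,"dz":15,"grip":1},{"rx":0,"ry":0,"rz":0,"dx":0,"dy":0,"dz":15,"grip":1},{"rx":0,"ry":0,"rz":0,"dx":0,"dy":0,"dz":10,"grip":1},{"rx":0,"ry":0,"rz":0,"dx":0,"dy":0,"dz":0,"grip":1}]' 30; echo
python3 - <<'E'
from see import *
from to import show
I,D,W=snap('scene','s2')
show(.4373,-.2626,.17)
cv2.imwrite('pics/s2c.png',cv2.resize(I[80:250,120:340],None,fx=3,fy=3))
E
```

```text
time: 10.6
tcp_pos: [0.434, -0.2543, 0.1694]
tcp_rot: [-0.006, 0.505, 0.863, 0.001]
ft_force: [0.3, 0.3, -0.1]
grip_width: 0.0106

t 10.7 tcp [ 0.4344 -0.2544  0.1701] F [ 0.6  0.5 -0.7] w 0.0108
  mm now-axes [-8.5 -1.5  0. ] final-axes [-8.6 -1.4  0.1]  rotvec [-0.004 -0.01   0.015]
```

View pics/s2c.png

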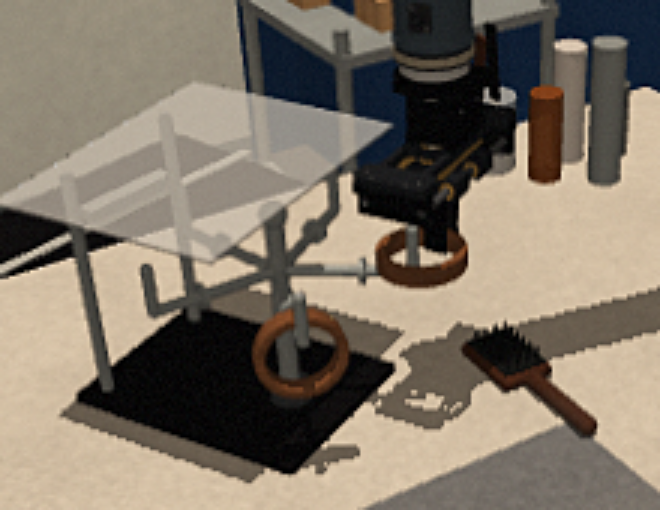

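```bash
python3 -m jog '[{"rx":0,"ry":0,"rz":0,"dx":0,"dy":0,"dz":0,"grip":0.5},{"rx":0,"ry":0,"rz":0,"dx":0,"dy":0,"dz":0,"grip":0.5},{"rx":0,"ry":0,"rz":0,"dx":0,"dy":0,"dz":0,"grip":0.5},{"rx":0,"ry":0,"rz":0,"dx":0,"dy":0,"dz":0,"grip":0.5},{"rx":0,"ry":0,"rz":0,"dx":0,"dy":0,"dz":-10,"grip":0.5},{"rx":0,"ry":0,"rz":0,"dx":0,"dy":0,"dz":-25,"grip":0.5},{"rx":0,"ry":0,"rz":0,"dx":0,"dy":0,"dz":-30,"grip":0.5},{"rx":0,"ry":0,"rz":0,"dx":0,"dy":0,"dz":-20,"grip":0.3}]'; echo
python3 - <<'E'
from see import *
from to import show
I,D,W=snap('scene','s3')
show(.4716,-.244,.182)
cv2.imwrite('pics/s3c.png',cv2.resize(I[80:250,120:340],None,fx=3,fy=3))
I,D,W=snap('top','t3')
z=W[...,2];yy,xx=np.indices(z.shape);mast=np.array([.578,-.3186])
m=(z>.195)&(z<.225)&(xx>335)&(xx<430)&(yy>150)&(yy<280)
n,l,s,c=cv2.connectedComponentsWithStats(m.astype(np.uint8))
for i in range(1,n):
    p=W[l==i].mean(0); v=p[:2]-mast; print(s[i],p.round(4),'r',np.hypot(*v).round(4),'ang',((np.degrees(np.arctan2(v[1],v[0]))-118.5+180)%360-180).round(1))
E
```

```text
time: 11.45
tcp_pos: [0.4355, -0.2545, 0.2605]
tcp_rot: [-0.005, 0.504, 0.863, 0.001]
ft_force: [0.6, -0.8, 0.1]
grip_width: 0.0249

t 11.5 tcp [ 0.4372 -0.2552  0.2635] F [ 0.6 -0.4  1.8] w 0.0269
  mm now-axes [-7.6 35.5 81.4] final-axes [-6.6 35.5 81.5]  rotvec [-0.001 -0.005  0.016]
[352 189   5   5  22] [ 0.6163 -0.195   0.2067] r 0.1294 ang -45.7
```

View pics/s3c.png

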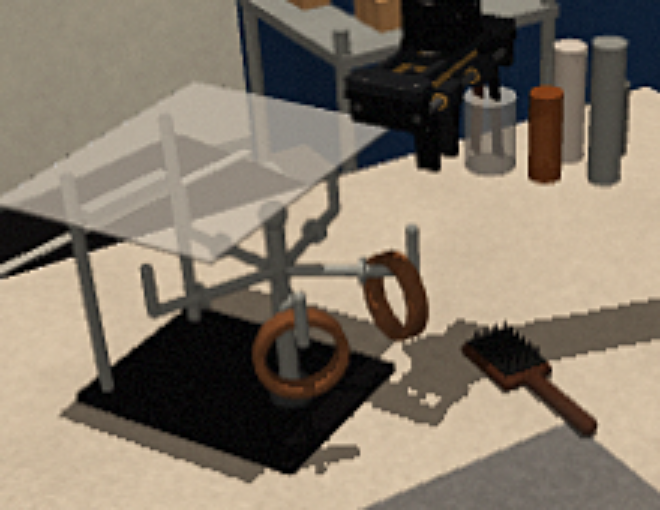

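```bash
python3 -m jog '[{"rx":0,"ry":0,"rz":0.016,"dx":-8,"dy":20,"dz":0,"grip":0.3},{"rx":0,"ry":0,"rz":0,"dx":-3,"dy":16,"dz":0,"grip":0.3},{"rx":0,"ry":0,"rz":0,"dx":0,"dy":2,"dz":0,"grip":0.3},{"rx":0,"ry":0,"rz":0,"dx":-2,"dy":0,"dz":18,"grip":0.3},{"rx":0,"ry":0,"rz":0,"dx":-2,"dy":0,"dz":18,"grip":0.3},{"rx":0,"ry":0,"rz":0,"dx":-2,"dy":0,"dz":18,"grip":0.3},{"rx":0,"ry":0,"rz":0,"dx":-2,"dy":0,"dz":18,"grip":0.3},{"rx":0,"ry":0,"rz":0,"dx":0,"dy":0,"dz":5,"grip":0.3}]'; echo; python3 to.py .4716 -.244 .182
```

```text
time: 12.35
tcp_pos: [0.4758, -0.2545, 0.1818]
tcp_rot: [-0.004, 0.513, 0.859, -0.001]
ft_force: [-0.7, 0.3, -0.8]
grip_width: 0.0302

t 12.3 tcp [ 0.4758 -0.2545  0.1818] F [-0.7  0.3 -0.8] w 0.0302
  mm now-axes [11.2  1.3 -0.2] final-axes [11.2  1.3 -0.2]  rotvec [-0.006 -0.005 -0.003]
```

```bash
python3 -m jog '[{"rx":0,"ry":0,"rz":0,"dx":10,"dy":1,"dz":0,"grip":0.3},{"rx":0,"ry":0,"rz":0,"dx":2,"dy":0,"dz":0,"grip":1},{"rx":0,"ry":0,"rz":0,"dx":0,"dy":0,"dz":0,"grip":1},{"rx":0,"ry":0,"rz":0,"dx":0,"dy":0,"dz":0,"grip":1},{"rx":0,"ry":0,"rz":0,"dx":0,"dy":0,"dz":0,"grip":1},{"rx":0,"ry":0,"rz":0,"dx":0,"dy":0,"dz":0,"grip":1},{"rx":0,"ry":0,"rz":0,"dx":0,"dy":0,"dz":0,"grip":1},{"rx":0,"ry":0,"rz":0,"dx":0,"dy":0,"dz":0,"grip":1}]' 8; echo; python3 ang.py
```

```text
time: 13.15
tcp_pos: [0.4701, -0.2423, 0.1832]
tcp_rot: [-0.003, 0.513, 0.859, -0.001]
ft_force: [-0.1, 0.5, -1.6]
grip_width: 0.0118

t 13.2 tcp [ 0.4701 -0.2423  0.1832] F [-0.1  0.5 -1.6] w 0.0118
  rotvec [-0.005 -0.004 -0.003]
r,phi 0.13217471087644594 26.223061178145343
```

```bash
python3 -m jog '[{"rx":0,"ry":0,"rz":0,"dx":6.8,"dy":16.8,"dz":0,"grip":1},{"rx":0,"ry":0,"rz":0,"dx":4.4,"dy":17.6,"dz":0,"grip":1},{"rx":0,"ry":0,"rz":0,"dx":1.9,"dy":18,"dz":0,"grip":1},{"rx":0,"ry":0,"rz":0,"dx":-0.6,"dy":18,"dz":0,"grip":1},{"rx":0,"ry":0,"rz":0,"dx":-3.2,"dy":17.8,"dz":0,"grip":1},{"rx":0,"ry":0,"rz":0,"dx":-5.6,"dy":17.3,"dz":0,"grip":1},{"rx":0,"ry":0,"rz":0,"dx":0,"dy":0,"dz":0,"grip":1},{"rx":0,"ry":0,"rz":0,"dx":0,"dy":0,"dz":0,"grip":1}]' 8; echo; python3 ang.py
```

```text
time: 13.95
tcp_pos: [0.5589, -0.188, 0.1828]
tcp_rot: [-0.009, 0.515, 0.857, -0.004]
ft_force: [-0.3, 0.2, -0.5]
grip_width: 0.0115

t 13.9 tcp [ 0.5589 -0.188   0.1828] F [-0.3  0.2 -0.5] w 0.0115
  rotvec [-0.016 -0.011 -0.009]
r,phi 0.13194467888317282 -20.175979746279395
```

```bash
python3 -m jog '[{"rx":-0.01,"ry":-0.01,"rz":-0.009,"dx":-7.4,"dy":16.5,"dz":0,"grip":1},{"rx":0,"ry":0,"rz":0,"dx":-9.6,"dy":15.4,"dz":0,"grip":1},{"rx":0,"ry":0,"rz":0,"dx":-11.7,"dy":14,"dz":0,"grip":1},{"rx":0,"ry":0,"rz":0,"dx":0,"dy":0,"dz":0,"grip":1},{"rx":0,"ry":0,"rz":0,"dx":0,"dy":0,"dz":0,"grip":0.4},{"rx":0,"ry":0,"rz":0,"dx":0,"dy":0,"dz":0,"grip":0.4},{"rx":0,"ry":0,"rz":0,"dx":0,"dy":0,"dz":0,"grip":0.4},{"rx":0,"ry":0,"rz":0,"dx":0,"dy":0,"dz":0,"grip":0.4}]' 8; echo; python3 ang.py;  python3 -m jog '[{"rx":0,"ry":0,"rz":0,"dx":0,"dy":0,"dz":-35,"grip":0.3},{"rx":0,"ry":0,"rz":0,"dx":0,"dy":0,"dz":-40,"grip":0.3},{"rx":0,"ry":0,"rz":0,"dx":0,"dy":0,"dz":-40,"grip":0.3},{"rx":0,"ry":0,"rz":0,"dx":40,"dy":0,"dz":0,"grip":0.08},{"rx":0,"ry":0,"rz":0,"dx":40,"dy":0,"dz":0,"grip":0.08},{"rx":0,"ry":0,"rz":0,"dx":40,"dy":0,"dz":0,"grip":0.08},{"rx":0,"ry":0,"rz":0,"dx":40,"dy":0,"dz":0,"grip":0.08},{"rx":0,"ry":0,"rz":0,"dx":40,"dy":0,"dz":0,"grip":0.08}]'; echo
cat > look.py <<'E'
import sys
from see import *
from to import show
t=sys.argv[1]
I,D,W=snap('scene','s'+t); print('scene'); [print(b) for b in bangles(I,W)]
if len(sys.argv)>2: cv2.imwrite(f'pics/s{t}c.png',cv2.resize(I[80:250,120:340],None,fx=3,fy=3))
I,D,W=snap('top','t'+t); print('top'); [print(b) for b in bangles(I,W)]
z=W[...,2];yy,xx=np.indices(z.shape);mast=np.array([.578,-.3186])
m=(z>.195)&(z<.225)&(xx>335)&(xx<430)&(yy>150)&(yy<280)
n,l,s,c=cv2.connectedComponentsWithStats(m.astype(np.uint8))
for i in range(1,n):
    p=W[l==i].mean(0); v=p[:2]-mast; print(s[i],p.round(4),'r',np.hypot(*v).round(4),'ang',((np.degrees(np.arctan2(v[1],v[0]))-118.5+180)%360-180).round(1))
show()
E
python3 look.py 4 c
```

```text
time: 14.75
tcp_pos: [0.6094, -0.1931, 0.183]
tcp_rot: [-0.004, 0.513, 0.859, -0.005]
ft_force: [-0.0, -0.7, 0.3]
grip_width: 0.0252

t 14.8 tcp [ 0.6094 -0.1931  0.183 ] F [-0.  -0.7  0.3] w 0.0252
  rotvec [-0.012 -0.002 -0.003]
r,phi 0.12939449858620364 -42.558991897403516
time: 15.55
tcp_pos: [0.5127, -0.0182, 0.3025]
tcp_rot: [-0.003, 0.519, 0.855, -0.006]
ft_force: [-0.1, 0.1, -0.0]
grip_width: 0.0399

scene
(array([ 0.3929, -0.1836]), np.int32(169), array([296., 207.]), 0.0186, np.float64(0.017))
(array([0.4846, 0.0531]), np.int32(412), array([315., 267.]), 0.003, np.float64(0.019))
(array([0.6288, 0.1453]), np.int32(516), array([290., 312.]), 0.0031, np.float64(0.018))
top
(array([0.6252, 0.14  ]), np.int32(318), array([222., 200.]), 0.0028, np.float64(0.019))
(array([0.4815, 0.0481]), np.int32(216), array([249., 254.]), 0.0027, np.float64(0.019))
(array([ 0.3927, -0.1914]), np.int32(174), array([347., 297.]), 0.014, np.float64(0.017))
[351 191   6   6  25] [ 0.6103 -0.1937  0.2079] r 0.129 ang -43.0
[376 250   6   5  22] [ 0.4685 -0.2496  0.2083] r 0.1295 ang 29.3
t 15.7 tcp [ 0.5113 -0.013   0.3033] F [-0.   0.8  1.1] w 0.0399
  rotvec [-0.013  0.001 -0.007]
```

View pics/s4.png

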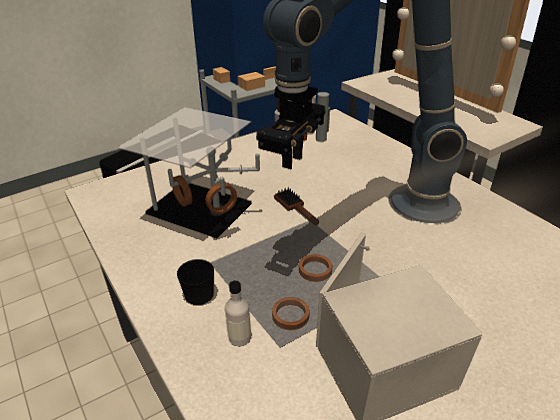

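```bash
python3 -m jog '[{"rx":-0.013,"ry":0,"rz":-0.007,"dx":35,"dy":-18,"dz":20,"grip":0.08},{"rx":0,"ry":0,"rz":0,"dx":32,"dy":-17,"dz":30,"grip":0.08},{"rx":0,"ry":0,"rz":0,"dx":0,"dy":0,"dz":40,"grip":0.08},{"rx":0,"ry":0,"rz":0,"dx":0,"dy":0,"dz":40,"grip":0.08},{"rx":0,"ry":0,"rz":0,"dx":0,"dy":0,"dz":40,"grip":0.08},{"rx":0,"ry":0,"rz":0,"dx":0,"dy":0,"dz":40,"grip":0.08},{"rx":0,"ry":0,"rz":0,"dx":0,"dy":0,"dz":30,"grip":0.08},{"rx":0,"ry":0,"rz":0,"dx":0,"dy":0,"dz":0,"grip":0.08}]'; echo; python3 to.py .4487 .0314 .004
```

```text
time: 16.45
tcp_pos: [0.4509, 0.0264, 0.0595]
tcp_rot: [0.008, 0.512, 0.859, 0.0]
ft_force: [0.0, -0.2, -0.3]
grip_width: 0.04

t 16.4 tcp [0.4509 0.0264 0.0595] F [ 0.  -0.2 -0.3] w 0.0400
  mm now-axes [ 6.2 -0.  55.5] final-axes [ 5.4  0.5 55.5]  rotvec [ 0.009  0.013 -0.001]
```

```bash
python3 -m jog '[{"rx":0.01,"ry":0.014,"rz":0,"dx":7,"dy":0,"dz":0,"grip":0.08},{"rx":0,"ry":0,"rz":0,"dx":0,"dy":0,"dz":15,"grip":0.08},{"rx":0,"ry":0,"rz":0,"dx":0,"dy":0,"dz":15,"grip":0.08},{"rx":0,"ry":0,"rz":0,"dx":0,"dy":0,"dz":14,"grip":0.08},{"rx":0,"ry":0,"rz":0,"dx":0,"dy":0,"dz":6,"grip":0.08},{"rx":0,"ry":0,"rz":0,"dx":0,"dy":0,"dz":0,"grip":0.08},{"rx":0,"ry":0,"rz":0,"dx":0,"dy":0,"dz":0,"grip":0.08},{"rx":0,"ry":0,"rz":0,"dx":0,"dy":0,"dz":0,"grip":0.08}]'; echo; python3 to.py .4487 .0314 .004
```

```text
time: 17.25
tcp_pos: [0.4552, 0.0331, 0.0141]
tcp_rot: [0.006, 0.513, 0.858, 0.004]
ft_force: [-0.4, 0.1, -0.1]
grip_width: 0.0401

t 17.2 tcp [0.4552 0.0331 0.0141] F [-0.4  0.1 -0.1] w 0.0401
  mm now-axes [ 1.7 -6.7 10. ] final-axes [ 1.6 -6.5 10.1]  rotvec [ 0.013  0.006 -0.004]
```

```bash
python3 -m jog '[{"rx":0.012,"ry":0.006,"rz":0,"dx":1,"dy":-7,"dz":3,"grip":0.08},{"rx":0,"ry":0,"rz":0,"dx":0,"dy":0,"dz":6,"grip":0.08},{"rx":0,"ry":0,"rz":0,"dx":0,"dy":0,"dz":0,"grip":1},{"rx":0,"ry":0,"rz":0,"dx":0,"dy":0,"dz":0,"grip":1},{"rx":0,"ry":0,"rz":0,"dx":0,"dy":0,"dz":0,"grip":1},{"rx":0,"ry":0,"rz":0,"dx":0,"dy":0,"dz":0,"grip":1},{"rx":0,"ry":0,"rz":0,"dx":0,"dy":0,"dz":0,"grip":1},{"rx":0,"ry":0,"rz":0,"dx":0,"dy":0,"dz":0,"grip":1}]' 30; echo; python3 -m jog '[{"rx":0,"ry":0,"rz":0,"dx":0,"dy":0,"dz":0,"grip":1},{"rx":0,"ry":0,"rz":0,"dx":0,"dy":0,"dz":-20,"grip":1},{"rx":0,"ry":0,"rz":0,"dx":0,"dy":0,"dz":-40,"grip":1},{"rx":0,"ry":0,"rz":0,"dx":0,"dy":0,"dz":-45,"grip":1},{"rx":0,"ry":0,"rz":0,"dx":0,"dy":0,"dz":-45,"grip":1},{"rx":0,"ry":0,"rz":0,"dx":0,"dy":0,"dz":-45,"grip":1},{"rx":0,"ry":0,"rz":0,"dx":0,"dy":0,"dz":-45,"grip":1},{"rx":0,"ry":0,"rz":0,"dx":0,"dy":0,"dz":-25,"grip":1}]' 30; echo; python3 to.py .4342 -.2682 .26
```

```text
time: 18.05
tcp_pos: [0.4489, 0.0303, 0.0054]
tcp_rot: [0.001, 0.513, 0.858, 0.001]
ft_force: [0.6, 0.5, -0.7]
grip_width: 0.0097

time: 18.85
tcp_pos: [0.4451, 0.0304, 0.276]
tcp_rot: [-0.005, 0.512, 0.859, -0.003]
ft_force: [0.6, 0.6, -0.7]
grip_width: 0.0096

t 18.9 tcp [0.4451 0.0304 0.276 ] F [ 0.6  0.6 -0.7] w 0.0096
  mm now-axes [-257.5 -151.7   16.1] final-axes [-257.3 -152.1   16. ]  rotvec [-0.01  -0.006 -0.001]
```

```bash
python3 -m jog '[{"rx":-0.01,"ry":-0.006,"rz":0,"dx":-34,"dy":-20,"dz":0,"grip":1},{"rx":0,"ry":0,"rz":0,"dx":-36,"dy":-21,"dz":0,"grip":1},{"rx":0,"ry":0,"rz":0,"dx":-36,"dy":-21,"dz":0,"grip":1},{"rx":0,"ry":0,"rz":0,"dx":-36,"dy":-21,"dz":0,"grip":1},{"rx":0,"ry":0,"rz":0,"dx":-36,"dy":-21,"dz":0,"grip":1},{"rx":0,"ry":0,"rz":0,"dx":-36,"dy":-21,"dz":0,"grip":1},{"rx":0,"ry":0,"rz":0,"dx":-36,"dy":-21,"dz":0,"grip":1},{"rx":0,"ry":0,"rz":0,"dx":0,"dy":0,"dz":0,"grip":1}]' 30; echo; python3 to.py .4342 -.2682 .26
```

```text
time: 19.65
tcp_pos: [0.4378, -0.2674, 0.2827]
tcp_rot: [0.007, 0.509, 0.861, 0.001]
ft_force: [0.1, 0.1, -1.2]
grip_width: 0.01

t 19.6 tcp [ 0.4378 -0.2674  0.2827] F [ 0.1  0.1 -1.2] w 0.0100
  mm now-axes [ 1.4 -3.8 22.6] final-axes [ 1.1 -3.6 22.7]  rotvec [0.009 0.012 0.006]
```

```bash
python3 -m jog '[{"rx":0.005,"ry":0.012,"rz":0,"dx":-1,"dy":-3.5,"dz":15,"grip":1},{"rx":0,"ry":0,"rz":0,"dx":-1,"dy":0,"dz":15,"grip":1},{"rx":0,"ry":0,"rz":0,"dx":-1,"dy":0,"dz":15,"grip":1},{"rx":0,"ry":0,"rz":0,"dx":-1,"dy":0,"dz":15,"grip":1},{"rx":0,"ry":0,"rz":0,"dx":-1,"dy":0,"dz":15,"grip":1},{"rx":0,"ry":0,"rz":0,"dx":0,"dy":0,"dz":15,"grip":1},{"rx":0,"ry":0,"rz":0,"dx":0,"dy":0,"dz":7,"grip":1},{"rx":0,"ry":0,"rz":0,"dx":0,"dy":0,"dz":0,"grip":1}]' 30; echo; python3 to.py .4342 -.2682 .174
```

```text
time: 20.45
tcp_pos: [0.4342, -0.2649, 0.1747]
tcp_rot: [-0.006, 0.504, 0.864, 0.002]
ft_force: [0.2, -0.3, 0.2]
grip_width: 0.0098

t 20.4 tcp [ 0.4342 -0.2649  0.1747] F [ 0.2 -0.3  0.2] w 0.0098
  mm now-axes [-2.9 -1.6  0.6] final-axes [-2.9 -1.5  0.7]  rotvec [-0.002 -0.012  0.016]
```

Centred. Release, retreat, check.

```bash
python3 -m jog '[{"rx":0,"ry":0,"rz":0,"dx":4,"dy":0,"dz":2,"grip":1},{"rx":0,"ry":0,"rz":0,"dx":0,"dy":0,"dz":0,"grip":0.5},{"rx":0,"ry":0,"rz":0,"dx":0,"dy":0,"dz":0,"grip":0.5},{"rx":0,"ry":0,"rz":0,"dx":0,"dy":0,"dz":0,"grip":0.5},{"rx":0,"ry":0,"rz":0,"dx":0,"dy":0,"dz":0,"grip":0.5},{"rx":0,"ry":0,"rz":0,"dx":0,"dy":0,"dz":-15,"grip":0.5},{"rx":0,"ry":0,"rz":0,"dx":0,"dy":0,"dz":-30,"grip":0.5},{"rx":0,"ry":0,"rz":0,"dx":0,"dy":0,"dz":-30,"grip":0.3}]'; echo; python3 look.py 5 c; python3 to.py .4685 -.2496 .182
```

```text
time: 21.25
tcp_pos: [0.4314, -0.2604, 0.2485]
tcp_rot: [-0.008, 0.504, 0.864, 0.003]
ft_force: [1.5, -1.0, 0.6]
grip_width: 0.0247

scene
(array([ 0.3896, -0.17  ]), np.int32(187), array([302., 210.]), 0.0158, np.float64(0.017))
(array([0.6288, 0.1452]), np.int32(508), array([290., 312.]), 0.0031, np.float64(0.019))
top
(array([0.6252, 0.1401]), np.int32(316), array([222., 200.]), 0.0028, np.float64(0.019))
(array([ 0.3874, -0.1723]), np.int32(253), array([336., 298.]), 0.0139, np.float64(0.018))
[351 191   6   6  26] [ 0.61   -0.1937  0.2081] r 0.1289 ang -42.9
t 21.4 tcp [ 0.4342 -0.2616  0.2518] F [1.1 0.6 0.6] w 0.0283
  rotvec [ 0.001 -0.008  0.018]
t 21.4 tcp [ 0.4342 -0.2616  0.2518] F [1.1 0.6 0.6] w 0.0283
  mm now-axes [-7.  35.7 69.8] final-axes [-5.8 35.9 69.8]  rotvec [ 0.001 -0.008  0.018]
```

View pics/s5c.png

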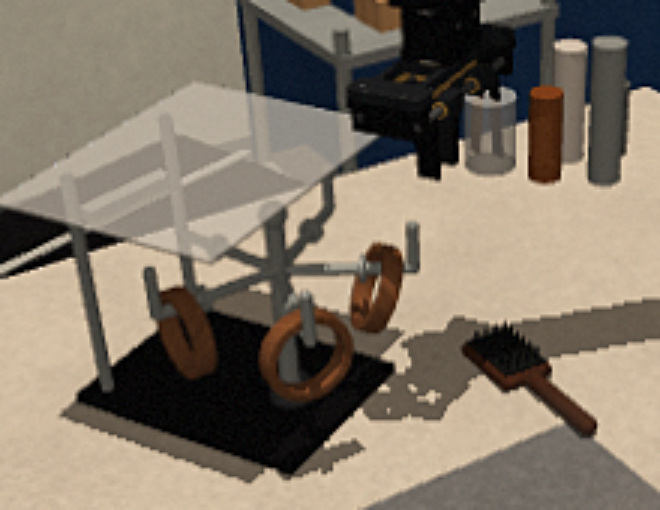

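```bash
python3 -m jog '[{"rx":0,"ry":-0.008,"rz":0.018,"dx":-6,"dy":20,"dz":0,"grip":0.3},{"rx":0,"ry":0,"rz":0,"dx":0,"dy":16,"dz":0,"grip":0.3},{"rx":0,"ry":0,"rz":0,"dx":0,"dy":1,"dz":0,"grip":0.3},{"rx":0,"ry":0,"rz":0,"dx":0,"dy":0,"dz":17,"grip":0.3},{"rx":0,"ry":0,"rz":0,"dx":0,"dy":0,"dz":17,"grip":0.3},{"rx":0,"ry":0,"rz":0,"dx":0,"dy":0,"dz":17,"grip":0.3},{"rx":0,"ry":0,"rz":0,"dx":0,"dy":0,"dz":15,"grip":0.3},{"rx":0,"ry":0,"rz":0,"dx":0,"dy":0,"dz":0,"grip":0.3}]'; echo; python3 to.py .4687 -.2494 .182
```

```text
time: 22.15
tcp_pos: [0.4667, -0.2518, 0.1824]
tcp_rot: [0.0, 0.513, 0.858, -0.002]
ft_force: [-0.2, -0.0, -0.1]
grip_width: 0.0306

t 22.1 tcp [ 0.4667 -0.2518  0.1824] F [-0.2 -0.  -0.1] w 0.0306
  mm now-axes [1.2 2.8 0.4] final-axes [1.1 2.9 0.4]  rotvec [-0.003  0.002 -0.005]
```

```bash
python3 -m jog '[{"rx":0,"ry":0,"rz":0,"dx":1,"dy":3,"dz":0,"grip":1},{"rx":0,"ry":0,"rz":0,"dx":0,"dy":0,"dz":0,"grip":1},{"rx":0,"ry":0,"rz":0,"dx":0,"dy":0,"dz":0,"grip":1},{"rx":0,"ry":0,"rz":0,"dx":0,"dy":0,"dz":0,"grip":1},{"rx":0,"ry":0,"rz":0,"dx":0,"dy":0,"dz":0,"grip":1},{"rx":0,"ry":0,"rz":0,"dx":0,"dy":0,"dz":0,"grip":1},{"rx":0,"ry":0,"rz":0,"dx":0,"dy":0,"dz":0,"grip":1},{"rx":0,"ry":0,"rz":0,"dx":0,"dy":0,"dz":0,"grip":1}]' 8; echo; python3 ang.py;python3 -m jog '[{"rx":0,"ry":0,"rz":0,"dx":7.7,"dy":16.4,"dz":0,"grip":1},{"rx":0,"ry":0,"rz":0,"dx":5.3,"dy":17.4,"dz":0,"grip":1},{"rx":0,"ry":0,"rz":0,"dx":2.8,"dy":17.9,"dz":0,"grip":1},{"rx":0,"ry":0,"rz":0,"dx":0.3,"dy":18,"dz":0,"grip":1},{"rx":0,"ry":0,"rz":0,"dx":-2.2,"dy":18,"dz":0,"grip":1},{"rx":0,"ry":0,"rz":0,"dx":-4.7,"dy":17.5,"dz":0,"grip":1},{"rx":0,"ry":0,"rz":0,"dx":0,"dy":0,"dz":0,"grip":1},{"rx":0,"ry":0,"rz":0,"dx":0,"dy":0,"dz":0,"grip":1}]' 8; echo; python3 ang.py
```

```text
time: 22.95
tcp_pos: [0.4691, -0.2502, 0.1837]
tcp_rot: [0.002, 0.514, 0.858, -0.002]
ft_force: [0.7, 0.5, -2.8]
grip_width: 0.0113

t 22.9 tcp [ 0.4691 -0.2502  0.1837] F [ 0.7  0.5 -2.8] w 0.0113
  rotvec [-0.001  0.004 -0.006]
r,phi 0.12861526953220861 29.359605360479236
time: 23.75
tcp_pos: [0.5534, -0.1908, 0.1835]
tcp_rot: [-0.006, 0.516, 0.856, -0.006]
ft_force: [-0.7, -0.7, -1.5]
grip_width: 0.0115

t 23.8 tcp [ 0.5534 -0.1908  0.1835] F [-0.7 -0.7 -1.5] w 0.0115
  rotvec [-0.015 -0.004 -0.012]
r,phi 0.1301114649993934 -17.594182245310478
```

```bash
python3 -m jog '[{"rx":-0.012,"ry":-0.004,"rz":-0.01,"dx":-7.1,"dy":17.7,"dz":0,"grip":1},{"rx":0,"ry":0,"rz":0,"dx":-9,"dy":15.7,"dz":0,"grip":1},{"rx":0,"ry":0,"rz":0,"dx":-11.2,"dy":14.3,"dz":0,"grip":1},{"rx":0,"ry":0,"rz":0,"dx":-2,"dy":2,"dz":0,"grip":1},{"rx":0,"ry":0,"rz":0,"dx":0,"dy":0,"dz":0,"grip":0.4},{"rx":0,"ry":0,"rz":0,"dx":0,"dy":0,"dz":0,"grip":0.4},{"rx":0,"ry":0,"rz":0,"dx":0,"dy":0,"dz":0,"grip":0.4},{"rx":0,"ry":0,"rz":0,"dx":0,"dy":0,"dz":0,"grip":0.4}]' 8; echo; python3 ang.py;  python3 -m jog '[{"rx":0,"ry":0,"rz":0,"dx":0,"dy":0,"dz":-35,"grip":0.3},{"rx":0,"ry":0,"rz":0,"dx":0,"dy":0,"dz":-40,"grip":0.3},{"rx":0,"ry":0,"rz":0,"dx":0,"dy":0,"dz":-40,"grip":0.3},{"rx":0,"ry":0,"rz":0,"dx":40,"dy":0,"dz":0,"grip":0.08},{"rx":0,"ry":0,"rz":0,"dx":40,"dy":0,"dz":0,"grip":0.08},{"rx":0,"ry":0,"rz":0,"dx":40,"dy":0,"dz":0,"grip":0.08},{"rx":0,"ry":0,"rz":0,"dx":40,"dy":0,"dz":0,"grip":0.08},{"rx":0,"ry":0,"rz":0,"dx":40,"dy":0,"dz":0,"grip":0.08}]'; echo;python3 look.py 6 c
```

```text
time: 24.55
tcp_pos: [0.6035, -0.1948, 0.1842]
tcp_rot: [-0.005, 0.514, 0.858, -0.004]
ft_force: [-0.6, -1.2, 1.2]
grip_width: 0.0252

t 24.6 tcp [ 0.6035 -0.1948  0.1842] F [-0.6 -1.2  1.2] w 0.0252
  rotvec [-0.012 -0.004 -0.007]
r,phi 0.1264257638762217 -40.1211624843218
time: 25.35
tcp_pos: [0.5072, -0.0204, 0.3045]
tcp_rot: [-0.004, 0.521, 0.854, -0.006]
ft_force: [0.1, 0.9, 0.8]
grip_width: 0.0399

scene
(array([ 0.3926, -0.1823]), np.int32(170), array([297., 207.]), 0.0193, np.float64(0.018))
(array([0.6287, 0.1452]), np.int32(512), array([290., 312.]), 0.0031, np.float64(0.018))
top
(array([0.6252, 0.1401]), np.int32(320), array([222., 200.]), 0.0028, np.float64(0.019))
(array([ 0.3918, -0.193 ]), np.int32(195), array([348., 297.]), 0.0194, np.float64(0.017))
[351 193   5   6  25] [ 0.6047 -0.1926  0.205 ] r 0.1288 ang -40.5
[378 252   6   5  24] [ 0.4645 -0.2547  0.2069] r 0.1302 ang 32.1
t 25.4 tcp [ 0.5059 -0.0154  0.3053] F [-0.4  0.3  0.8] w 0.0400
  rotvec [-0.014 -0.002 -0.012]
```

View pics/s6.png

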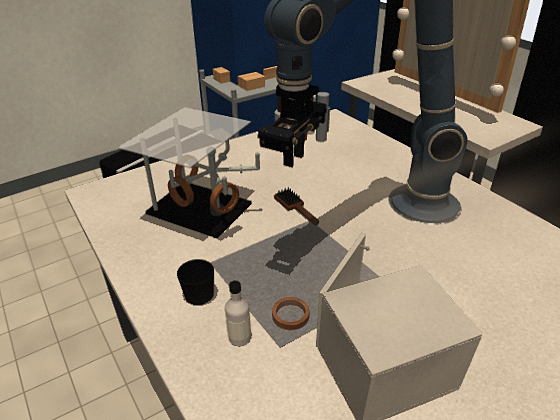

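```bash
python3 -m jog '[{"rx":-0.014,"ry":0,"rz":-0.012,"dx":20,"dy":36,"dz":10,"grip":0.08},{"rx":0,"ry":0,"rz":0,"dx":20,"dy":36,"dz":20,"grip":0.08},{"rx":0,"ry":0,"rz":0,"dx":20,"dy":36,"dz":20,"grip":0.08},{"rx":0,"ry":0,"rz":0,"dx":20,"dy":36,"dz":20,"grip":0.08},{"rx":0,"ry":0,"rz":0,"dx":0,"dy":0,"dz":35,"grip":0.08},{"rx":0,"ry":0,"rz":0,"dx":0,"dy":0,"dz":40,"grip":0.08},{"rx":0,"ry":0,"rz":0,"dx":0,"dy":0,"dz":40,"grip":0.08},{"rx":0,"ry":0,"rz":0,"dx":0,"dy":0,"dz":30,"grip":0.08}]'; echo; python3 to.py .5927 .1239 .004
```

```text
time: 26.25
tcp_pos: [0.6056, 0.1226, 0.089]
tcp_rot: [0.009, 0.514, 0.858, 0.003]
ft_force: [-0.1, -0.8, 0.1]
grip_width: 0.04

t 26.2 tcp [0.6056 0.1226 0.089 ] F [-0.1 -0.8  0.1] w 0.0400
  mm now-axes [  8.2 -12.   84.8] final-axes [  7.3 -10.7  85. ]  rotvec [ 0.014  0.012 -0.007]
```

```bash
python3 -m jog '[{"rx":0.014,"ry":0.012,"rz":-0.007,"dx":7,"dy":-12,"dz":10,"grip":0.08},{"rx":0,"ry":0,"rz":0,"dx":0,"dy":-1,"dz":20,"grip":0.08},{"rx":0,"ry":0,"rz":0,"dx":0,"dy":-1,"dz":20,"grip":0.08},{"rx":0,"ry":0,"rz":0,"dx":0,"dy":-1,"dz":14,"grip":0.08},{"rx":0,"ry":0,"rz":0,"dx":0,"dy":0,"dz":0,"grip":0.08},{"rx":0,"ry":0,"rz":0,"dx":0,"dy":0,"dz":0,"grip":0.08},{"rx":0,"ry":0,"rz":0,"dx":0,"dy":0,"dz":0,"grip":0.08},{"rx":0,"ry":0,"rz":0,"dx":0,"dy":0,"dz":0,"grip":0.08}]'; echo; python3 to.py .5927 .1239 .004
```

```text
time: 27.05
tcp_pos: [0.5867, 0.1181, 0.0236]
tcp_rot: [-0.002, 0.512, 0.859, -0.002]
ft_force: [-0.1, 0.3, -0.2]
grip_width: 0.0399

t 27.1 tcp [0.5867 0.1181 0.0236] F [-0.1  0.3 -0.2] w 0.0399
  mm now-axes [ 2.3  8.1 19.6] final-axes [ 2.2  8.  19.6]  rotvec [-0.005 -0.    -0.002]
```

```bash
python3 -m jog '[{"rx":-0.004,"ry":0,"rz":0,"dx":2,"dy":8,"dz":3,"grip":0.08},{"rx":0,"ry":0,"rz":0,"dx":0,"dy":0,"dz":9,"grip":0.08},{"rx":0,"ry":0,"rz":0,"dx":0,"dy":0,"dz":6,"grip":0.08},{"rx":0,"ry":0,"rz":0,"dx":0,"dy":0,"dz":0,"grip":0.5},{"rx":0,"ry":0,"rz":0,"dx":0,"dy":0,"dz":0,"grip":1},{"rx":0,"ry":0,"rz":0,"dx":0,"dy":0,"dz":0,"grip":1},{"rx":0,"ry":0,"rz":0,"dx":0,"dy":0,"dz":0,"grip":1},{"rx":0,"ry":0,"rz":0,"dx":0,"dy":0,"dz":0,"grip":1}]' 30; echo; python3 -m jog '[{"rx":0,"ry":0,"rz":0,"dx":0,"dy":0,"dz":0,"grip":1},{"rx":0,"ry":0,"rz":0,"dx":0,"dy":0,"dz":0,"grip":1},{"rx":0,"ry":0,"rz":0,"dx":0,"dy":0,"dz":-20,"grip":1},{"rx":0,"ry":0,"rz":0,"dx":0,"dy":0,"dz":-45,"grip":1},{"rx":0,"ry":0,"rz":0,"dx":0,"dy":0,"dz":-45,"grip":1},{"rx":0,"ry":0,"rz":0,"dx":0,"dy":0,"dz":-45,"grip":1},{"rx":0,"ry":0,"rz":0,"dx":0,"dy":0,"dz":-45,"grip":1},{"rx":0,"ry":0,"rz":0,"dx":0,"dy":0,"dz":-45,"grip":1}]' 30; echo; python3 to.py .4302 -.2733 .27
```

```text
time: 27.85
tcp_pos: [0.5942, 0.1247, 0.0052]
tcp_rot: [0.0, 0.512, 0.859, 0.001]
ft_force: [-0.1, 0.3, -0.9]
grip_width: 0.0099

time: 28.65
tcp_pos: [0.5895, 0.1222, 0.2507]
tcp_rot: [-0.006, 0.512, 0.859, -0.006]
ft_force: [0.3, 0.3, -0.1]
grip_width: 0.0101

t 28.6 tcp [0.5895 0.1222 0.2507] F [ 0.3  0.3 -0.1] w 0.0101
  mm now-axes [-271.7 -328.9  -15.1] final-axes [-271.6 -328.7  -19.3]  rotvec [-0.017 -0.005 -0.001]
```

```bash
python3 -m jog '[{"rx":-0.015,"ry":-0.005,"rz":0,"dx":-25,"dy":-31,"dz":-12,"grip":1},{"rx":0,"ry":0,"rz":0,"dx":-27,"dy":-33,"dz":-8,"grip":1},{"rx":0,"ry":0,"rz":0,"dx":-27,"dy":-33,"dz":0,"grip":1},{"rx":0,"ry":0,"rz":0,"dx":-27,"dy":-33,"dz":0,"grip":1},{"rx":0,"ry":0,"rz":0,"dx":-27,"dy":-33,"dz":0,"grip":1},{"rx":0,"ry":0,"rz":0,"dx":-27,"dy":-33,"dz":0,"grip":1},{"rx":0,"ry":0,"rz":0,"dx":-27,"dy":-33,"dz":0,"grip":1},{"rx":0,"ry":0,"rz":0,"dx":-20,"dy":-25,"dz":0,"grip":1}]' 30; echo; python3 to.py .4302 -.2733 .27
```

```text
time: 29.45
tcp_pos: [0.4657, -0.1833, 0.2793]
tcp_rot: [0.008, 0.506, 0.863, 0.005]
ft_force: [-0.1, 0.2, -1.2]
grip_width: 0.01

t 29.4 tcp [ 0.4657 -0.1833  0.2793] F [-0.1  0.2 -1.2] w 0.0100
  mm now-axes [-61.1 -75.    8.5] final-axes [-62.1 -74.1   9.3]  rotvec [0.017 0.008 0.012]
```

```bash
python3 -m jog '[{"rx":0.015,"ry":0.008,"rz":0.012,"dx":-22,"dy":-27,"dz":0,"grip":1},{"rx":0,"ry":0,"rz":0,"dx":-20,"dy":-24,"dz":0,"grip":1},{"rx":0,"ry":0,"rz":0,"dx":-12,"dy":-15,"dz":0,"grip":1},{"rx":0,"ry":0,"rz":0,"dx":-4,"dy":-5,"dz":0,"grip":1},{"rx":0,"ry":0,"rz":0,"dx":0,"dy":0,"dz":0,"grip":1},{"rx":0,"ry":0,"rz":0,"dx":0,"dy":0,"dz":0,"grip":1},{"rx":0,"ry":0,"rz":0,"dx":0,"dy":0,"dz":0,"grip":1},{"rx":0,"ry":0,"rz":0,"dx":0,"dy":0,"dz":0,"grip":1}]' 30; echo; python3 to.py .4302 -.2733 .174
```

```text
time: 30.25
tcp_pos: [0.4269, -0.2727, 0.2788]
tcp_rot: [-0.0, 0.513, 0.858, -0.0]
ft_force: [-0.7, -0.0, -0.2]
grip_width: 0.0102

t 30.2 tcp [ 0.4269 -0.2727  0.2788] F [-0.7 -0.  -0.2] w 0.0102
  mm now-axes [ -2.2   2.7 104.8] final-axes [ -2.2   2.6 104.8]  rotvec [-0.    -0.    -0.005]
```

```bash
python3 -m jog '[{"rx":0,"ry":0,"rz":0,"dx":-2,"dy":2.5,"dz":15,"grip":1},{"rx":0,"ry":0,"rz":0,"dx":-1,"dy":0,"dz":15,"grip":1},{"rx":0,"ry":0,"rz":0,"dx":-1,"dy":0,"dz":15,"grip":1},{"rx":0,"ry":0,"rz":0,"dx":-1,"dy":0,"dz":15,"grip":1},{"rx":0,"ry":0,"rz":0,"dx":0,"dy":0,"dz":15,"grip":1},{"rx":0,"ry":0,"rz":0,"dx":0,"dy":0,"dz":15,"grip":1},{"rx":0,"ry":0,"rz":0,"dx":0,"dy":0,"dz":6,"grip":1},{"rx":0,"ry":0,"rz":0,"dx":0,"dy":0,"dz":0,"grip":1}]' 30; echo; python3 to.py .4302 -.2733 .174
```

```text
time: 31.05
tcp_pos: [0.4369, -0.2689, 0.1814]
tcp_rot: [0.002, 0.507, 0.862, 0.001]
ft_force: [0.4, 0.8, -0.4]
grip_width: 0.0105

t 31.1 tcp [ 0.4369 -0.2689  0.1814] F [ 0.4  0.8 -0.4] w 0.0105
  mm now-axes [-0.5 -8.   7.3] final-axes [-0.6 -8.   7.4]  rotvec [0.004 0.002 0.009]
```

```bash
python3 -m jog '[{"rx":0,"ry":0,"rz":0,"dx":4,"dy":-8,"dz":4,"grip":1},{"rx":0,"ry":0,"rz":0,"dx":0,"dy":-1,"dz":3,"grip":1},{"rx":0,"ry":0,"rz":0,"dx":0,"dy":0,"dz":0,"grip":0.5},{"rx":0,"ry":0,"rz":0,"dx":0,"dy":0,"dz":0,"grip":0.5},{"rx":0,"ry":0,"rz":0,"dx":0,"dy":0,"dz":0,"grip":0.5},{"rx":0,"ry":0,"rz":0,"dx":0,"dy":0,"dz":0,"grip":0.5},{"rx":0,"ry":0,"rz":0,"dx":0,"dy":0,"dz":-15,"grip":0.5},{"rx":0,"ry":0,"rz":0,"dx":0,"dy":0,"dz":-30,"grip":0.5}]'; echo; python3 -m jog '[{"rx":0,"ry":0,"rz":0,"dx":0,"dy":0,"dz":-35,"grip":1},{"rx":0,"ry":0,"rz":0,"dx":0,"dy":0,"dz":-35,"grip":1},{"rx":0,"ry":0,"rz":0,"dx":35,"dy":0,"dz":0,"grip":1},{"rx":0,"ry":0,"rz":0,"dx":40,"dy":0,"dz":0,"grip":1},{"rx":0,"ry":0,"rz":0,"dx":45,"dy":0,"dz":0,"grip":1},{"rx":0,"ry":0,"rz":0,"dx":45,"dy":0,"dz":0,"grip":1},{"rx":0,"ry":0,"rz":0,"dx":45,"dy":0,"dz":0,"grip":1},{"rx":0,"ry":0,"rz":0,"dx":0,"dy":0,"dz":0,"grip":1}]'; echo; python3 look.py 7 c
```

```text
time: 31.85
tcp_pos: [0.4257, -0.2692, 0.2196]
tcp_rot: [0.001, 0.507, 0.862, 0.001]
ft_force: [0.3, 0.0, 0.2]
grip_width: 0.022

time: 32.65
tcp_pos: [0.3246, -0.0808, 0.2962]
tcp_rot: [0.008, 0.507, 0.862, 0.001]
ft_force: [0.5, -0.3, 0.0]
grip_width: 0.0003

scene
(array([ 0.3912, -0.1777]), np.int32(179), array([298., 208.]), 0.0196, np.float64(0.017))
top
(array([ 0.3912, -0.1923]), np.int32(212), array([348., 297.]), 0.0241, np.float64(0.017))
[351 193   5   6  24] [ 0.6044 -0.1923  0.2079] r 0.129 ang -40.3
[378 252   6   5  24] [ 0.4645 -0.2547  0.2067] r 0.1302 ang 32.1
t 32.8 tcp [ 0.3266 -0.0844  0.2967] F [ 0.5 -0.   0.2] w 0.0005
  rotvec [0.013 0.013 0.005]
```

View pics/s7c.png

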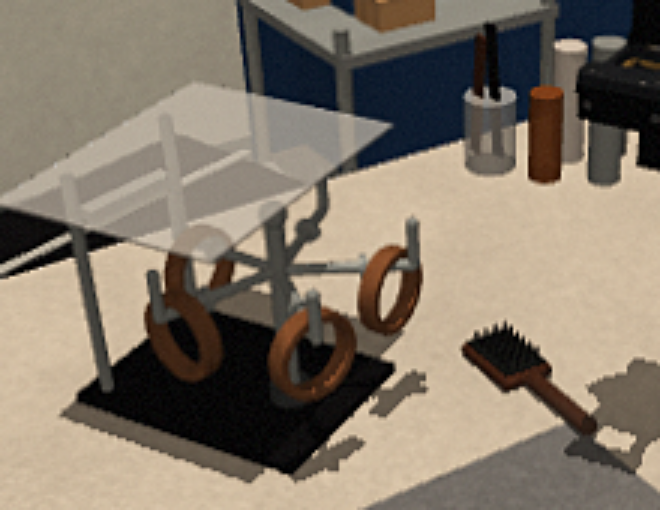

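```bash
python3 -m jog '[{"rx":0.013,"ry":0.013,"rz":0.005,"dx":14,"dy":32,"dz":0,"grip":1},{"rx":0,"ry":0,"rz":0,"dx":17,"dy":38,"dz":0,"grip":1},{"rx":0,"ry":0,"rz":0,"dx":17,"dy":38,"dz":0,"grip":1},{"rx":0,"ry":0,"rz":0,"dx":17,"dy":38,"dz":0,"grip":1},{"rx":0,"ry":0,"rz":0,"dx":17,"dy":38,"dz":0,"grip":1},{"rx":0,"ry":0,"rz":0,"dx":17,"dy":38,"dz":0,"grip":1},{"rx":0,"ry":0,"rz":0,"dx":10,"dy":25,"dz":0,"grip":1},{"rx":0,"ry":0,"rz":0,"dx":0,"dy":0,"dz":0,"grip":1}]'; echo; python3 to.py .495 .138 .125
```

```text
time: 33.55
tcp_pos: [0.5097, 0.1249, 0.2962]
tcp_rot: [-0.002, 0.523, 0.852, 0.005]
ft_force: [-0.2, -0.5, -0.6]
grip_width: 0.0004

t 33.5 tcp [0.5097 0.1249 0.2962] F [-0.2 -0.5 -0.6] w 0.0004
  mm now-axes [ 17.   -8.4 171.3] final-axes [ 18.5  -6.7 171.2]  rotvec [ 0.007 -0.008 -0.027]
```

```bash
python3 -m jog '[{"rx":0,"ry":0,"rz":-0.025,"dx":10,"dy":-8,"dz":0,"grip":1},{"rx":0,"ry":0,"rz":0,"dx":0,"dy":0,"dz":35,"grip":1},{"rx":0,"ry":0,"rz":0,"dx":0,"dy":0,"dz":35,"grip":1},{"rx":0,"ry":0,"rz":0,"dx":0,"dy":0,"dz":35,"grip":1},{"rx":0,"ry":0,"rz":0,"dx":0,"dy":0,"dz":35,"grip":1},{"rx":0,"ry":0,"rz":0,"dx":0,"dy":0,"dz":15,"grip":1},{"rx":0,"ry":0,"rz":0,"dx":0,"dy":0,"dz":0,"grip":1},{"rx":0,"ry":0,"rz":0,"dx":0,"dy":0,"dz":0,"grip":1}]'; echo; python3 to.py .460 .258 .125
```

```text
time: 34.35
tcp_pos: [0.4974, 0.1237, 0.1375]
tcp_rot: [-0.001, 0.515, 0.857, 0.005]
ft_force: [0.8, 0.8, 1.0]
grip_width: 0.0

t 34.4 tcp [0.4974 0.1237 0.1375] F [0.8 0.8 1. ] w 0.0000
  mm now-axes [136.1  29.8  13.5] final-axes [135.9  31.2  12.5]  rotvec [ 0.007 -0.006 -0.01 ]
```

```bash
python3 -m jog '[{"rx":0,"ry":0,"rz":0,"dx":13,"dy":2,"dz":6,"grip":1},{"rx":0,"ry":0,"rz":0,"dx":13,"dy":2,"dz":0,"grip":1},{"rx":0,"ry":0,"rz":0,"dx":13,"dy":2,"dz":0,"grip":1},{"rx":0,"ry":0,"rz":0,"dx":13,"dy":3,"dz":0,"grip":1},{"rx":0,"ry":0,"rz":0,"dx":13,"dy":3,"dz":0,"grip":1},{"rx":0,"ry":0,"rz":0,"dx":13,"dy":4,"dz":0,"grip":1},{"rx":0,"ry":0,"rz":0,"dx":13,"dy":4,"dz":0,"grip":1},{"rx":0,"ry":0,"rz":0,"dx":0,"dy":0,"dz":0,"grip":1}]'; echo; python3 to.py .460 .258 .13
python3 - <<'E'
from h import *
I,D,W=snap('scene','s8'); cv2.imwrite('pics/s8c.png',cv2.resize(I[180:420,220:500],None,fx=2,fy=2))
E
```

```text
time: 35.15
tcp_pos: [0.4747, 0.2213, 0.14]
tcp_rot: [0.005, 0.516, 0.857, 0.009]
ft_force: [-0.4, -0.5, 0.0]
grip_width: 0.0007

t 35.1 tcp [0.4747 0.2213 0.14  ] F [-0.4 -0.5  0. ] w 0.0007
  mm now-axes [39.2  4.  10.1] final-axes [39.2  4.6 10. ]  rotvec [ 0.02  -0.001 -0.011]
```

View pics/s8c.png

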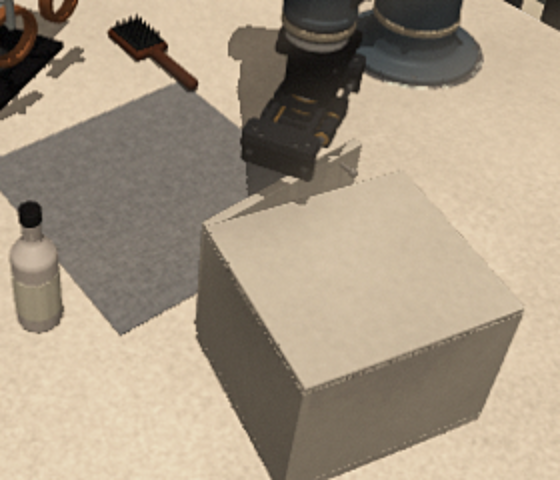

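```bash
python3 -m jog '[{"rx":0.02,"ry":0,"rz":-0.01,"dx":8,"dy":1,"dz":3,"grip":1},{"rx":0,"ry":0,"rz":0,"dx":8,"dy":1,"dz":0,"grip":1},{"rx":0,"ry":0,"rz":0,"dx":8,"dy":1,"dz":0,"grip":1},{"rx":0,"ry":0,"rz":0,"dx":6,"dy":1,"dz":0,"grip":1},{"rx":0,"ry":0,"rz":0,"dx":5,"dy":1,"dz":0,"grip":1},{"rx":0,"ry":0,"rz":0,"dx":4,"dy":0,"dz":0,"grip":1},{"rx":0,"ry":0,"rz":0,"dx":4,"dy":0,"dz":0,"grip":1},{"rx":0,"ry":0,"rz":0,"dx":0,"dy":0,"dz":0,"grip":1}]'; echo; python3 to.py .460 .258 .13
```

```text
time: 36.0
tcp_pos: [0.4589, 0.2611, 0.1361]
tcp_rot: [0.0, 0.513, 0.858, -0.003]
ft_force: [-0.0, -0.5, 0.9]
grip_width: 0.0005

t 36.0 tcp [0.4589 0.2611 0.1361] F [-0.  -0.5  0.9] w 0.0005
  mm now-axes [-3.2 -0.5  6.1] final-axes [-3.2 -0.5  6.1]  rotvec [-0.004  0.003 -0.004]
```

```bash
python3 -m jog '[{"rx":0,"ry":0,"rz":0,"dx":4,"dy":1,"dz":0,"grip":1},{"rx":0,"ry":0,"rz":0,"dx":4,"dy":1,"dz":0,"grip":1},{"rx":0,"ry":0,"rz":0,"dx":4,"dy":1,"dz":0,"grip":1},{"rx":0,"ry":0,"rz":0,"dx":4,"dy":1,"dz":0,"grip":1},{"rx":0,"ry":0,"rz":0,"dx":3,"dy":0,"dz":0,"grip":1},{"rx":0,"ry":0,"rz":0,"dx":3,"dy":0,"dz":0,"grip":1},{"rx":0,"ry":0,"rz":0,"dx":3,"dy":0,"dz":0,"grip":1},{"rx":0,"ry":0,"rz":0,"dx":3,"dy":0,"dz":0,"grip":1}]'; echo
python3 - <<'E'
from to import *
show()
I,D,W=snap('scene','s9'); cv2.imwrite('pics/s9c.png',cv2.resize(I[180:420,220:500],None,fx=2,fy=2))
E
```

```text
time: 36.8
tcp_pos: [0.4589, 0.263, 0.1365]
tcp_rot: [0.014, 0.523, 0.852, -0.02]
ft_force: [2.3, -7.1, 3.6]
grip_width: 0.0001

t 36.8 tcp [0.4589 0.263  0.1365] F [ 2.3 -7.1  3.6] w 0.0001
  rotvec [-0.02   0.046 -0.028]
```

View pics/s9c.png

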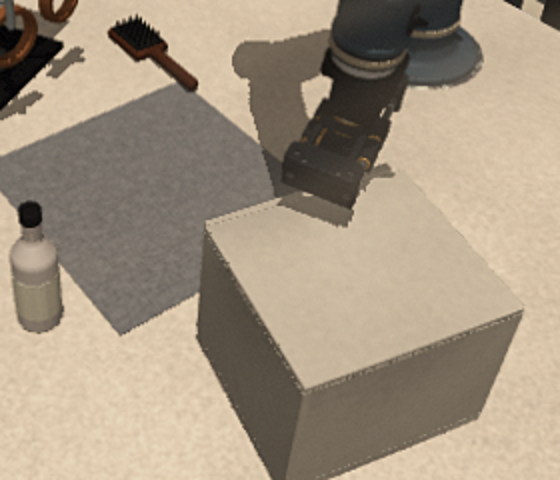

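```bash
python3 -m jog '[{"rx":0,"ry":0,"rz":0,"dx":6,"dy":0,"dz":0,"grip":1},{"rx":0,"ry":0,"rz":0,"dx":8,"dy":0,"dz":0,"grip":1},{"rx":0,"ry":0,"rz":0,"dx":10,"dy":0,"dz":0,"grip":1},{"rx":0,"ry":0,"rz":0,"dx":10,"dy":0,"dz":0,"grip":1},{"rx":0,"ry":0,"rz":0,"dx":10,"dy":0,"dz":0,"grip":1},{"rx":0,"ry":0,"rz":0,"dx":10,"dy":0,"dz":0,"grip":1},{"rx":0,"ry":0,"rz":0,"dx":10,"dy":0,"dz":0,"grip":1},{"rx":0,"ry":0,"rz":0,"dx":10,"dy":0,"dz":0,"grip":1}]'; echo; python3 to.py .460 .258 .13
```

```text
time: 37.65
tcp_pos: [0.4565, 0.2677, 0.1368]
tcp_rot: [0.057, 0.546, 0.834, -0.062]
ft_force: [3.4, -20.4, 18.0]
grip_width: 0.0004

t 37.6 tcp [0.4565 0.2677 0.1368] F [  3.4 -20.4  18. ] w 0.0004
  mm now-axes [-9.  -0.3  8.4] final-axes [-10.2  -1.5   6.8]  rotvec [-0.047  0.162 -0.086]
```

```bash
python3 -m jog '[{"rx":0,"ry":0,"rz":0,"dx":-10,"dy":0,"dz":0,"grip":1},{"rx":0,"ry":0.03,"rz":0,"dx":-15,"dy":0,"dz":0,"grip":1},{"rx":-0.045,"ry":0.07,"rz":-0.04,"dx":-20,"dy":0,"dz":0,"grip":1},{"rx":0,"ry":0.06,"rz":-0.04,"dx":-20,"dy":0,"dz":0,"grip":1},{"rx":0,"ry":0,"rz":0,"dx":-30,"dy":0,"dz":0,"grip":1},{"rx":0,"ry":0,"rz":0,"dx":-30,"dy":0,"dz":-20,"grip":1},{"rx":0,"ry":0,"rz":0,"dx":-30,"dy":0,"dz":-40,"grip":1},{"rx":0,"ry":0,"rz":0,"dx":0,"dy":0,"dz":-40,"grip":1}]'; echo;  python3 -m jog '[{"rx":0,"ry":0,"rz":0,"dx":-40,"dy":0,"dz":-30,"grip":1},{"rx":0,"ry":0,"rz":0,"dx":-40,"dy":0,"dz":-30,"grip":1},{"rx":0,"ry":0,"rz":0,"dx":-40,"dy":0,"dz":0,"grip":1},{"rx":0,"ry":0,"rz":0,"dx":0,"dy":0,"dz":0,"grip":1},{"rx":0,"ry":0,"rz":0,"dx":0,"dy":0,"dz":0,"grip":1},{"rx":0,"ry":0,"rz":0,"dx":0,"dy":0,"dz":0,"grip":1},{"rx":0,"ry":0,"rz":0,"dx":0,"dy":0,"dz":0,"grip":1},{"rx":0,"ry":0,"rz":0,"dx":0,"dy":0,"dz":0,"grip":1}]'; echo; python3 look.py 10
python3 - <<'E'
from h import *
d=np.load('pics/t10.npz');W=d['W'];I=d['I'];z=W[...,2];yy,xx=np.indices(z.shape)
m=(z>.15)&(z<.19)&(xx>60)&(xx<215)&(yy>150)&(yy<290)
C=np.array([.5409,.362]);n=np.array([-.242,-.97]);t=np.array([-.97,.242])
P=(W[m][:,:2]-C); u=P@t; f=P@n
for a in np.arange(-.11,.131,.03):
    k=abs(u-a)<.01
    if k.sum()>5: print(a.round(2),f[k].max().round(4),np.percentile(f[k],98).round(4))
s=cv2.imread('pics/s10.png'); cv2.imwrite('pics/fin.png',np.hstack([cv2.resize(I[150:290,60:240],None,fx=2.2,fy=2.2),s[0:308,100:500]]))
E
```

```text
time: 38.45
tcp_pos: [0.5258, 0.1248, 0.243]
tcp_rot: [-0.006, 0.512, 0.859, 0.002]
ft_force: [1.0, 0.6, 0.8]
grip_width: 0.0007

time: 39.25
tcp_pos: [0.5856, 0.0238, 0.3073]
tcp_rot: [-0.003, 0.51, 0.86, 0.01]
ft_force: [0.3, 0.6, -0.1]
grip_width: 0.0003

scene
(array([ 0.3954, -0.1928]), np.int32(139), array([294., 205.]), 0.0176, np.float64(0.016))
top
(array([ 0.3564, -0.2564]), np.int32(67), array([372., 298.]), 0.006, np.float64(0.016))
[351 193   5   6  24] [ 0.6047 -0.1926  0.2065] r 0.1288 ang -40.4
[378 252   6   5  23] [ 0.4646 -0.2548  0.2073] r 0.1301 ang 32.1
t 39.4 tcp [0.5856 0.0239 0.3075] F [-1.1 -0.2 -0.6] w 0.0005
  rotvec [ 0.014 -0.015  0.003]
-0.11 0.0937 0.0912
-0.08 0.0939 0.0928
-0.05 0.0948 0.0929
-0.02 0.0943 0.0931
0.01 0.0941 0.0927
0.04 0.0943 0.0926
0.07 0.0946 0.0923
0.1 0.0952 0.0932
```

View pics/fin.png

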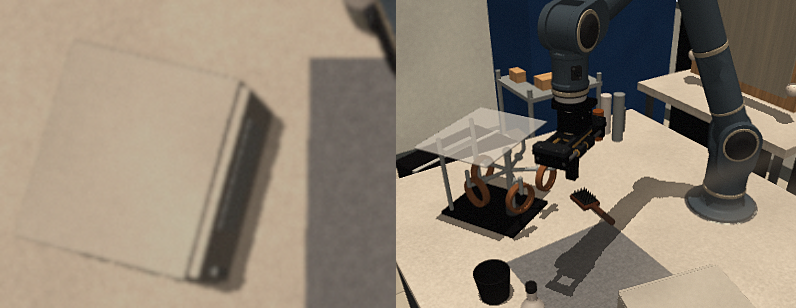

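```bash
python3 -c "
from station import *
print(finish_job())"
```

```text
the job is handed in; nothing more can be done
None
```

The job is done and handed in at about 39 s of robot time. Three bangles were on the table. They now hang one each on branches 1, 2 and 3; I turned the tree between placings by gripping a branch's pin and dragging it round. The door was pushed shut after that.

**Last checks**
- **Bangles:** the final pictures show no bangle left on the table, and three hanging as well as the one fixed to branch 0. One bangle was knocked about 2–3 cm aside during the run; I measured it again and then picked it up.
- **Door:** the final overhead depth picture shows its face parallel to the cabinet front within 1–2 mm over 0.21 m, under about 0.01 rad. It also stood firm against a 20 N push. I did not feel a distinct click from the catch.
- **Brush, bottle and tub:** all upright and apparently unmoved in the pictures. I did not measure their positions.
- **Forces:** the highest reading I saw was about 27 N at the wrist, during the door push. Readings came only at the end of each move.

No check failed. The two cameras differed by 4–5 mm on the bangle positions, so I used the average.

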